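Load the tall reagent bottle into the analyser's reagent station

ROBOT

A 7-joint arm with a two-finger parallel gripper is mounted at the origin on the work surface. World frame = base frame: x ahead of the robot, y to its left, z up, the work surface at z = 0. Lengths are in m, angles in rad, forces in N, time in s.
With the tool pointing down it reaches from about 0.4 to 0.875 m from the base axis. Payload 6.5 kg.
Tool frame: the origin (TCP) lies midway between the tips of the shut fingers; the grasp point (between the pads) lies 19 mm behind it; z points along the fingers, y is the direction in which the jaws open and shut (so a half turn about z gives the same grasp; the last joint's range is limited). The gripper opens to 88 mm and grips with 3 to 60 N. Pads are 18 mm wide; open, the fingers measure 123 mm over their backs; the gripper's body (75 mm by 187 mm) begins 45 mm behind the grasp point.
Start: joints at [-1.186, 0.536, -0.004, 1.538, 0.003, 1.067, -0.071], TCP at [0.283, 0.585, 0.239] pointing down, gripper open.
Joint ranges: [-2.7, 2.7], [-0.37, 2.16], [-1.27, 1.26], [0.24, 2.4], [-1.31, 4.45], [0.19, 1.91], [-2.76, 2.76]. Speed limits (rad/s): [2.39, 2.39, 3.14, 3.14, 3.14, 3.14, 3.14].

INTERFACE

Orientations are given as [roll, pitch, yaw] about the fixed x, y, z axes, in that order (R = Rz(yaw) Ry(pitch) Rx(roll)).
In Python, from workcell import robot, viewer, finish_job, spotter gives the robot as it stands.
- The arm moves only by the tool servo_tool, never from a script. Its argument "plan" is a list of rows, each a list of 7 numbers: the shift along the tool's x, y, z in mm, then the turn, a rotation vector about the tool's x, y, z in rad, then the finger opening in mm, from 0 to 88.1. In form: [[tx, ty, tz, wx, wy, wz, grip], ...]. A call has 1 to 20 rows; each row is the pose to reach, as a shift and turn from the pose measured when the call began, along the tool's axes at that moment; what a row does not reach only later rows make up. A row lasts 1/8 s, in which the tool goes at most 62.5 mm and 10.7 degrees, less where a joint would pass 70% of its speed; a pose out of reach is approached as far as the arm can. A call with a gripper value outside its range is refused whole. The fingers move at their own pace and stop on an object; "grip_force" is the grip in N (left out, the last holds). Time passes only in rows, so rows that repeat a pose let the fingers close. It gives the time, the measured TCP pose, the force and the opening at its end, in the units of the state.
- robot.observe(): the state, without advancing time (a new reading comes with each control period).
- viewer.read_camera(name): name is "scene" or "top" or "wrist"; returns a dict with "img" (400x640x3 uint8, blue, green, red), "mtx" (3x3 intrinsics, pixels), "position" and "attitude" of the camera in the world. Camera axes: x right, y up, looking along -z (the intrinsics and any distortion apply to the point x, -y, -z); pixel columns grow to the right and rows downward; lengths in m; the calibration is good to about 2 mm. The wrist camera is an equidistant fisheye: a pixel r from the principal point sees the ray r / f radians off the axis. A picture is of the moment at which its call begins. There is no depth.
- finish_job(): hands the job in, once; it reports no verdict.
Trained networks look in the newest picture that a camera, given by its name, has taken for a name from the list of things; names that differ only in an ending like _2 or _b are one class to them, and where a whole thing is asked for, a point or a joint stands for the part that bears it (a point fixed in the world has none). Each returns a list of dicts, best first, with "confidence" (0 to 1); they miss things now and then, are a little off and sometimes report something else, mostly with a low value. They report only what shows in the picture. A call takes as long as a camera call.
- spotter.look_for(label, camera): "point" ([x, y, z] in m, in world coordinates, good to about 4 mm: the middle of the surface that is visible of it).
- spotter.spot_point(label, camera): "point" ([x, y, z] in m, in world coordinates, good to about 4 mm: a listed point, or the origin of a listed thing).
The state is a dict: "time": time; "joint_pos": joint angles; "qvel": joint speeds; "joint_torque": joint torques, N m; "tcp_pos": TCP position; "ee_rot": TCP orientation; "force": force on the tool from outside, world axes, zero at the start; "wrist_torque": the same for the moment, N m; "finger_gap": opening from 0.0 (shut) to 1.0 (fully open).
Only numpy, scipy, OpenCV 4.12 (cv2) and the standard library are available. Lean on these libraries where they do the work, as an engineer would, in place of code of your own. Each camera call takes 0.05 s, during which the arm holds its last target.

TASK

Slide the tall rectangular reagent bottle along the counter into the open bay of the reagent station, pushing it low down so that it stays upright and never leaves the counter, and press it gently home until both spring catches have snapped in behind it. Then swing the raised probe arm down until its cap sits fully over the bottle's neck. Do not knock the other things on the counter about.

Things in the scene. Friction and masses are not known exactly. Their poses are not given: they have to be found in the camera images.
- bottle: tall white rectangular plastic bottle standing on the counter, 200 mm high: body 52 mm (its x) by 72 mm (its y), 166 mm high, then a neck with a round 29 mm closure; about 0.45 kg (up to a third more or less), friction on the counter about 0.6, so it topples if pushed higher than about 35 mm; same after a half turn; origin at the centre of its underside, z up
- station: fixed reagent station: a bay without floor (the bottle stays on the counter), open to -x of its own frame (to the robot's left), rear housing 52 mm high, and a slim column for the probe arm. Origin on the counter where the bottle's origin would stand at home with the catch unit set fully forward; +x is the push-in direction, bottle x along it. Outer cheeks 36 mm high, 120 mm over all, from x = -34 mm
- bay_mouth (a point): on the counter in the middle of the bay's mouth, 87 mm before the station's origin. Two fixed kerbs, 9 mm high, guide the bottle's foot: 92 mm apart here, narrowing to 77 mm apart from x = -45 mm inwards. Enter square and on the axis, or it jams. (A flat push that turns the bottle square also shifts it sideways by about 27 mm per rad)
- bay_back (a point): far face of the bottle if home at the station's origin (x = +26 mm, 24 mm up). Buffer and catches sit on one clamped unit whose setting is not reported: true home is 1 to 14 mm deeper than the origin, to be felt. The sprung buffer (6 to 42 mm high) meets the bottle 5 mm before true home and goes solid 1.8 mm past it; pressing home takes 8 to 18 N, over 25 N does damage
- catch_left (a joint): grey spring catch on the bay's +y side (station frame), 10 to 32 mm high; its ramped nose and its twin's leave 62 mm between them, over 8 mm along x just behind the near face of a bottle at home, and open out to 81 mm 32 mm before that. rad: 0 closed; the bottle pushes it to 0.03 to 0.14 (both together about 0.17) and at true home it snaps back to 0 behind the bottle
- catch_right (a joint): the same on the bay's -y side
- probe_arm (a joint): hinged arm above the bay, rad: 0 fully down (cap over the neck), grows as raised, starts at 0.45 to 0.8; friction holds it where it is left, about 2 to 4 N down on its pad moves it. Hinge axis along station y, at station x = +100 mm, 227 mm up; the round cap is 92 mm from it towards -x, its skirt reaches 35 mm below the hinge and clears the closure of a bottle at home
- probe_pad (a point): centre of the upper face of the arm's black finger pad, 34 mm (along the arm) by 40 mm wide, 142 mm from the hinge along the arm and 8 mm above the hinge line; press it down here, following the arc about the hinge. About 235 mm above the counter when the arm is down
- probe_hinge (a point): the middle of the arm's hinge axis
- short_bottle: bystander: rectangular white bottle like the reagent bottle but only 112 mm high; origin at the centre of its underside
- nozzle_bottle: bystander: round squeeze bottle with pointed nozzle, 56 mm across, 165 mm high; origin at the centre of its underside
- nozzle_bottle_b: bystander: smaller round squeeze bottle with pointed nozzle, 42 mm across, 120 mm high; origin at the centre of its underside
- stick_cup: bystander: clear square cup of wooden applicator sticks, 55 mm square, 110 mm high; origin at the centre of its underside
- gauze_pack: bystander: flat white pack, 75 mm square, 24 mm high; origin at the centre of its underside
- stopper: bystander: small round stopper, 26 mm across, 20 mm high; origin at the centre of its underside

How it is judged:
On the way, in this order (a step that is already met when the one before it is completed fails the run):
1. the bottle stands home in the bay, upright, with both catches snapped in behind it (x of bottle in the frame of station between -0.002 and 0.019 m and value of joint each of catch_left, catch_right below 0.05 rad and angle between bottle's own z axis and vertical below 0.05 rad), for 0.3 s.
2. the probe arm is down over the neck (value of joint probe_arm below 0.04 rad), for 0.2 s.
At the end, for the whole second after the job is handed in: the bottle stands upright (within 3 degrees) at rest on the counter, home in the bay (2 mm short to 19 mm past the station's origin, as the catch unit is set; within 4 mm of the axis), both catches closed behind it (below 0.05 rad), and the probe arm is fully down (below 0.04 rad) (all of step 1 and y of bottle in the frame of station between -0.004 and 0.004 m and height (world z) of bottle below 0.003 m and linear speed of bottle below 0.01 m/s and value of joint probe_arm below 0.04 rad); the robot touches nothing.
It fails at once if the bottle tips by more than 14 degrees (angle between bottle's own z axis and vertical above 0.25 rad).
It fails at once if the bottle is lifted off the counter (more than 12 mm) (height (world z) of bottle above 0.012 m).
It fails at once if the robot presses the bottle with more than 25 N (contact force between any of the fingers, the arm and bottle above 25 N).
It fails at once if a bystander is shifted by more than 30 mm or knocked over (distance of any of short_bottle, nozzle_bottle, nozzle_bottle_b, stick_cup, gauze_pack, stopper from where it was at the start of the episode above 0.03 m or angle between any of short_bottle, nozzle_bottle, nozzle_bottle_b, stick_cup's own z axis and vertical above 0.4 rad).
It also fails if it takes over 72 s, if anything falls off the work surface, if the arm or the gripper's body presses on something with over 40 N, if the wrist force passes 120 N, or if a joint passes its speed limit or range.

## Working session

There is one attempt and no reset: what is moved stays moved. The work goes in short steps, Python scripts to look and compute and a tool call to move; the robot and the scene stay as the last step left them, time stands still between calls to the robot, and variables do not carry over. Pictures are saved under pics/ and viewed, and the job is handed in when it is done.

Besides the shell and the picture viewer there is one more tool, called after "Call:" as name(argument=value, ...) on one line, values as JSON. servo_tool: Moves the arm, as the interface text tells. Its arguments: {"type":"object","properties":{"plan":{"type":"array","items":{"type":"array","items":{"type":"number"}}},"grip_force":{"type":"number"}},"required":["plan"]}

```bash
mkdir -p pics; ls; python3 - <<'E'
from workcell import robot, viewer, spotter
import cv2, numpy as np
s=robot.observe(); print(s)
for c in ["scene","top","wrist"]:
    d=viewer.read_camera(c); cv2.imwrite(f"pics/{c}0.png",d["img"]); print(c,d["mtx"],d["position"],d["attitude"])
for c in ["scene","top"]:
  for l in ["bottle","station","bay_mouth","bay_back","probe_pad","probe_hinge","short_bottle","nozzle_bottle","stick_cup","gauze_pack","stopper","catch_left","catch_right"]:
    try: print(c,l,[(np.round(x["point"],4).tolist(),round(x["confidence"],2)) for x in spotter.spot_point(l,c)])
    except Exception as e: print(c,l,e)
E
```

```text
pics
{'time': 0.0, 'joint_pos': array([-1.18619843,  0.53715753, -0.00442167,  1.53884297,  0.0026309 ,
        1.06731146, -0.07119041]), 'qvel': array([ 0.00085857, -0.00065848, -0.0007105 ,  0.00035119, -0.00094521,
       -0.0014852 , -0.00064238]), 'joint_torque': array([ 7.86377332e-04, -5.70977604e+01,  9.91197042e-01, -2.51596177e+01,
       -5.62875252e-02,  1.80837710e-02,  1.88774347e-04]), 'tcp_pos': array([0.28296285, 0.58450376, 0.23785661]), 'ee_rot': array([-3.13988623e+00,  1.61488036e-04,  2.69087672e+00]), 'force': array([-0.8794392 , -0.0296802 , -0.20153096]), 'wrist_torque': array([ 0.00149441, -0.02270038, -0.01989866]), 'finger_gap': 0.9955222395693497}
scene [[388.9627985    0.         329.8497958 ]
 [  0.         388.9627985  201.73891938]
 [  0.           0.           1.        ]] [ 0.97679499 -0.33273749  0.72320406] [ 0.78762041 -0.01395693  0.90677507]
top [[364.1163627    0.         319.37687432]
 [  0.         364.1163627  205.19699984]
 [  0.           0.           1.        ]] [0.4319965  0.0174302  0.98434145] [ 0.15519036  0.00172185 -1.58090359]
w
[... 1508 characters left out ...]
288, 0.373, -0.001], 0.16)]
top probe_hinge [([0.5299, -0.31, 0.2281], 0.94)]
top short_bottle [([0.3803, -0.1782, -0.0018], 0.74), ([0.6945, -0.1546, -0.0003], 0.49)]
top nozzle_bottle [([0.6945, -0.1533, 0.0011], 0.59), ([0.4257, -0.2569, -0.0019], 0.55)]
top stick_cup [([0.6552, -0.2833, 0.0008], 0.67)]
top gauze_pack [([0.5268, 0.3717, -0.0028], 0.84)]
top stopper [([0.6973, -0.098, 0.0007], 0.57)]
top catch_left it knows: bay_back, bay_mouth, bottle, gauze_pack, nozzle_bottle, probe_hinge, probe_pad, short_bottle, station, stick_cup, stopper
top catch_right it knows: bay_back, bay_mouth, bottle, gauze_pack, nozzle_bottle, probe_hinge, probe_pad, short_bottle, station, stick_cup, stopper
```

View pics/scene0.png

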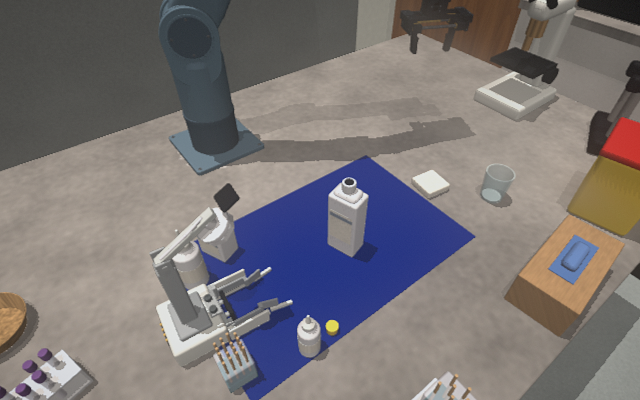

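View pics/top0.png

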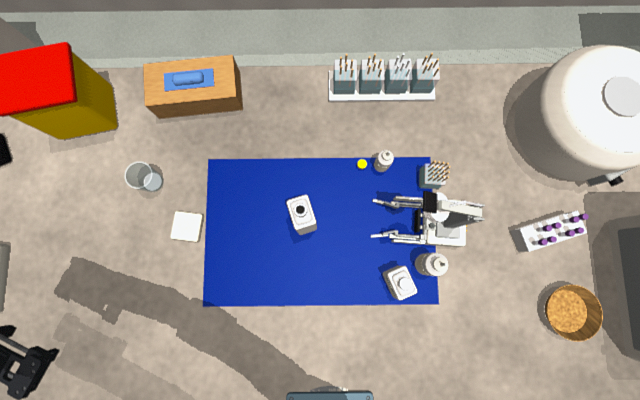

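View pics/wrist0.png

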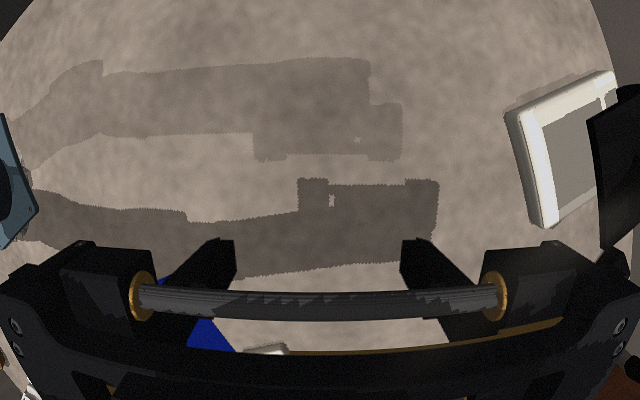

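The scene camera shows the bottle at about (347,220) and the station at about (195,310), with the probe arm raised. The nozzle bottle and stopper are near the mouth's +x side. In the top view the bottle (302,214) is turned by about 15°, and the bay opens left at about (375,220). Next I'll measure the yaws by projecting models onto zoomed images.

```bash
cat > h.py <<'E'
import numpy as np, cv2
from scipy.spatial.transform import Rotation as Ro
def proj(d,P):
    P=np.atleast_2d(P); R=Ro.from_euler('xyz',d["attitude"]).as_matrix()
    c=(P-np.array(d["position"]))@R
    q=np.c_[c[:,0],-c[:,1],-c[:,2]]; uv=(q/q[:,2:])@np.array(d["mtx"]).T
    return uv[:,:2]
def ray_at(d,uv,z):
    R=Ro.from_euler('xyz',d["attitude"]).as_matrix(); K=np.linalg.inv(d["mtx"])
    r=K@np.array([uv[0],uv[1],1]); r=R@np.array([r[0],-r[1],-r[2]]); p=np.array(d["position"])
    return p+r*(z-p[2])/r[2]
def pose(x,y,yaw,P):
    c,s=np.cos(yaw),np.sin(yaw); P=np.atleast_2d(P).astype(float)
    return np.c_[x+c*P[:,0]-s*P[:,1], y+s*P[:,0]+c*P[:,1], P[:,2]]
def crop(img,u0,v0,u1,v1,k): return cv2.resize(img[v0:v1,u0:u1],None,fx=k,fy=k,interpolation=cv2.INTER_CUBIC)
def poly(im,uv,u0,v0,k,col=(0,0,255)):
    p=np.round(((uv+0.5-[u0,v0])*k)*16).astype(int); cv2.polylines(im,[p.reshape(-1,1,2)],True,col,1,cv2.LINE_AA,4)
def box(dx,dy,z): return [[dx,dy,z],[-dx,dy,z],[-dx,-dy,z],[dx,-dy,z]]
E
cat > ov.py <<'E'
from h import *
from workcell import viewer
import sys
tag=sys.argv[1]; b=list(map(float,sys.argv[2].split(','))); s=list(map(float,sys.argv[3].split(',')))
for c,regs in {"top":[("b",(270,180,340,250),8),("s",(350,170,500,270),5)],"scene":[("b",(315,165,385,265),6),("s",(140,180,300,370),3)]}.items():
    d=viewer.read_camera(c)
    for n,(u0,v0,u1,v1),k in regs:
        im=crop(d["img"],u0,v0,u1,v1,k)
        if n=="b":
            poly(im,proj(d,pose(*b,box(.026,.036,.166))),u0,v0,k); poly(im,proj(d,pose(*b,box(.026,.036,0))),u0,v0,k,(0,255,0))
            a=np.linspace(0,6.28,30); poly(im,proj(d,pose(*b,np.c_[.0145*np.cos(a),.0145*np.sin(a),0*a+.2])),u0,v0,k)
        else:
            for y in (1,-1):
                poly(im,proj(d,pose(*s,[[-.034,y*.06,.036],[.06,y*.06,.036]])),u0,v0,k)
                poly(im,proj(d,pose(*s,[[-.087,y*.046,.009],[-.045,y*.0385,.009],[.02,y*.0385,.009]])),u0,v0,k,(0,255,0))
            poly(im,proj(d,pose(*s,[[.1,-.02,.227],[.1,.02,.227]])),u0,v0,k,(255,0,255))
            poly(im,proj(d,pose(*s,[[-.087,0,0],[.026,0,0]])),u0,v0,k,(0,255,255))
        cv2.imwrite(f"pics/{tag}_{c}_{n}.png",im)
E
python3 - <<'E'
from workcell import viewer, spotter
import numpy as np
acc={}
for i in range(4):
  for c in ["scene","top"]:
    viewer.read_camera(c)
    for l in ["bottle","station","bay_mouth","bay_back","probe_pad","probe_hinge"]:
      for x in spotter.spot_point(l,c)[:1]:
        acc.setdefault((l,c),[]).append(x["point"])
for k,v in acc.items(): print(k,len(v),np.round(np.median(v,0),4),np.round(np.std(v,0),4))
E
python3 ov.py a 0.546,0.065,-1.4 0.540,-0.209,-1.665
```

```text
('bottle', 'scene') 4 [ 0.5453  0.063  -0.0029] [0.0008 0.0024 0.001 ]
('bay_back', 'scene') 3 [ 0.537  -0.2353  0.022 ] [0.0006 0.0006 0.0009]
('probe_pad', 'scene') 4 [ 0.5441 -0.192   0.307 ] [0.0015 0.0009 0.001 ]
('probe_hinge', 'scene') 3 [ 0.5331 -0.3096  0.2268] [0.0007 0.0005 0.0018]
('bottle', 'top') 4 [ 0.5489  0.0654 -0.0022] [0.001  0.0012 0.0008]
('bay_mouth', 'top') 1 [ 0.5494  0.0664 -0.0021] [0. 0. 0.]
('bay_back', 'top') 4 [ 0.5386 -0.2366  0.0274] [0.0018 0.001  0.0022]
('probe_pad', 'top') 4 [ 0.5437 -0.194   0.3046] [0.0002 0.0008 0.0009]
('probe_hinge', 'top') 4 [ 0.5305 -0.3092  0.2274] [0.0005 0.0013 0.002 ]
('station', 'scene') 3 [ 0.5406 -0.2082  0.0027] [0.0005 0.0011 0.0007]
('station', 'top') 1 [ 0.5335 -0.3063  0.2229] [0. 0. 0.]
```

View pics/a_top_b.png

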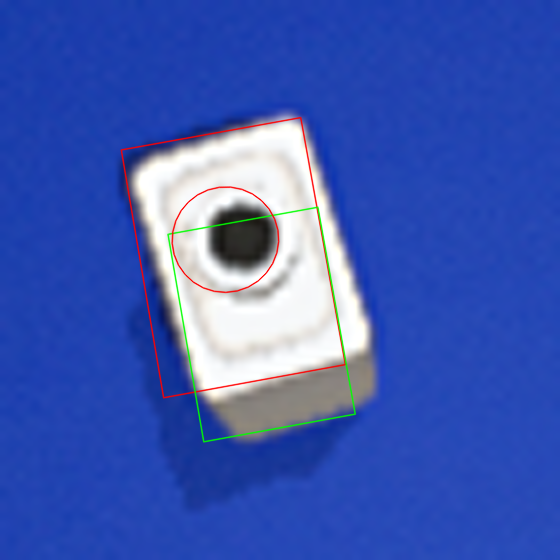

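View pics/a_top_s.png

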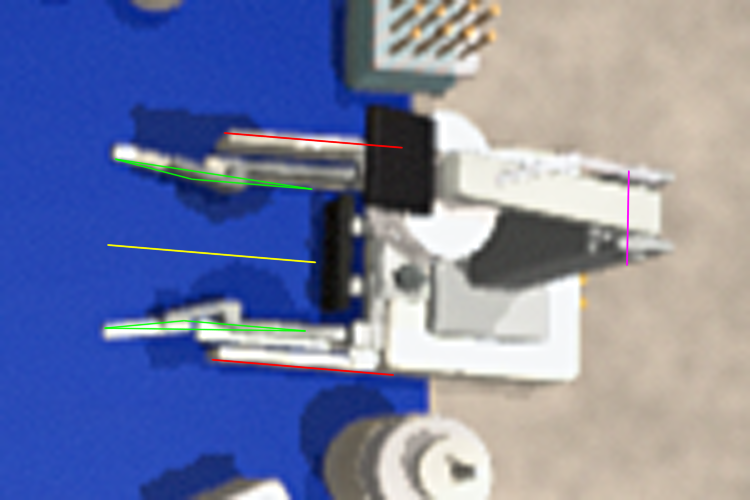

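View pics/a_scene_b.png

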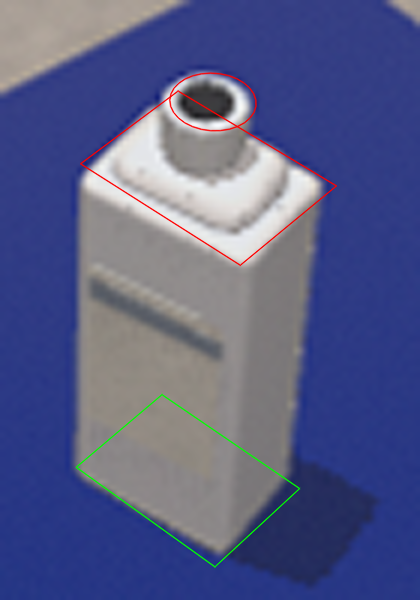

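View pics/a_scene_s.png

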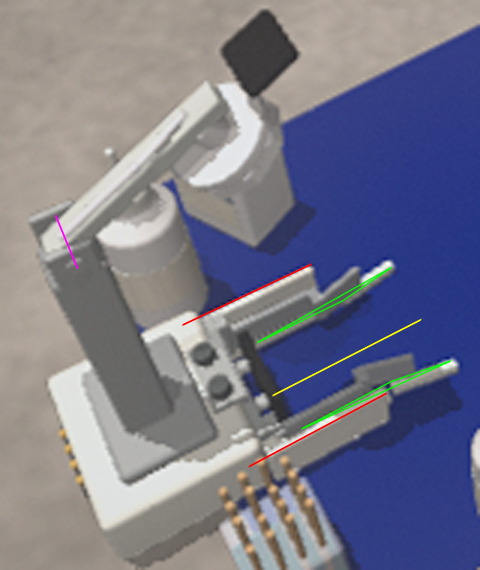

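```bash
cat > fit.py <<'E'
from h import *
from workcell import viewer
from scipy.optimize import minimize
import sys
def fitb(x0, cams=("top","scene")):
    D=[]
    for c in cams:
        d=viewer.read_camera(c)
        hull=np.round(proj(d,[[x0[0],x0[1],0],[x0[0],x0[1],.2]])); 
        u0,v0=(hull.min(0)-35).astype(int); u1,v1=(hull.max(0)+35).astype(int)
        u0,v0=max(u0,0),max(v0,0)
        im=d["img"][v0:v1,u0:u1].astype(int); b,g,r=im[...,0],im[...,1],im[...,2]
        m=((r>0.55*b)).astype(np.uint8)   # not blue mat
        n,lab,st,_=cv2.connectedComponentsWithStats(m)
        cc=proj(d,[[x0[0],x0[1],.1]])[0]-[u0,v0]; k=lab[int(cc[1]),int(cc[0])]
        m=(lab==k).astype(np.float64); m=cv2.morphologyEx(m,cv2.MORPH_CLOSE,np.ones((9,9)))
        D.append((d,m,u0,v0)); cv2.imwrite(f"pics/mask_{c}.png",crop((m*255).astype(np.uint8),0,0,m.shape[1],m.shape[0],5))
    a=np.linspace(0,6.28,40)
    def model(p):
        rc=.006; pts=[]
        for z in (0,.163):
            for sx in (1,-1):
                for sy in (1,-1):
                    pts+= [[sx*(.026-rc)+rc*np.cos(t),sy*(.036-rc)+rc*np.sin(t),z] for t in a[::4]]
        neck=[[.0145*np.cos(t),.0145*np.sin(t),z] for t in a for z in (.16,.2)]
        return pose(*p,pts),pose(*p,neck)
    def cost(p):
        e=0
        for i,(d,m,u0,v0) in enumerate(D):
            k=8; M=np.zeros((m.shape[0]*k,m.shape[1]*k),np.uint8)
            for P in model(p[:3]):
                uv=(proj(d,P)+0.5-[u0,v0]+p[3+2*i:5+2*i] )*k
                cv2.fillConvexPoly(M,cv2.convexHull(np.round(uv).astype(np.int32)),255)
            S=cv2.resize(M,(m.shape[1],m.shape[0]),interpolation=cv2.INTER_AREA)/255.
            e+=((S-m)**2).sum()+0*sum(p[3:])
        return e
    f=lambda p:cost(list(p)+[0]*4)
    r=None; best=x0
    for s in (.01,.004):
        r=minimize(f,best,method="Nelder-Mead",options=dict(initial_simplex=[best]+[[best[0]+s,best[1],best[2]],[best[0],best[1]+s,best[2]],[best[0],best[1],best[2]+s*8]],xatol=1e-4)); best=list(r.x)
    return best,r.fun
if __name__=="__main__":
    x0=list(map(float,sys.argv[1].split(',')))
    for cs in (("top","scene"),("top",),("scene",)):
        p,e=fitb(x0,cs); print(cs,np.round(p,4),e)
    S=(0.5411,-0.209,-1.665)
    p,e=fitb(x0); dx,dy=p[0]-S[0],p[1]-S[1]; c,s=np.cos(S[2]),np.sin(S[2])
    print("in station: x %.4f y %.4f yaw %.3f"%(c*dx+s*dy,-s*dx+c*dy,p[2]-S[2]))
E
python3 fit.py 0.547,0.061,-1.28
```

```text
('top', 'scene') [ 0.5464  0.0619 -1.2437] 121.68326028450596
('top',) [ 0.5471  0.0608 -1.2601] 18.233341022683586
('scene',) [ 0.544   0.0644 -1.2638] 24.845198000768935
in station: x -0.2704 y -0.0206 yaw 0.430
```

```bash
cat > go.py <<'E'
from h import *
from workcell import robot
import sys
S=(0.5411,-0.209,-1.665)
def goal(sx,sy,z,th,dyaw=0.0):
    psi=S[2]; f=np.array([np.cos(psi),np.sin(psi),0]); l=np.array([-f[1],f[0],0])
    p=np.array([S[0],S[1],0])+sx*f+sy*l+np.array([0,0,z])
    f2=np.cos(dyaw)*f+np.sin(dyaw)*l; l2=np.cross([0,0,1],f2)
    a=np.sin(th)*f2-np.cos(th)*np.array([0,0,1]); x=np.cross(l2,a)
    return p,np.c_[x,l2,a]
def rel(s,p,R):
    R0=Ro.from_euler('xyz',s["ee_rot"]).as_matrix()
    t=R0.T@(p-s["tcp_pos"])*1000; w=Ro.from_matrix(R0.T@R).as_rotvec()
    return np.r_[t,w]
def stat(s):
    c,n=np.cos(S[2]),np.sin(S[2]); d=s["tcp_pos"][:2]-np.array(S[:2])
    F=s["force"]
    R0=Ro.from_euler('xyz',s["ee_rot"]).as_matrix()
    print("t %.2f st x %.4f y %.4f z %.4f | F st x %.1f y %.1f z %.1f | gap %.1f tilt %.3f"%(s["time"],c*d[0]+n*d[1],-n*d[0]+c*d[1],s["tcp_pos"][2],c*F[0]+n*F[1],-n*F[0]+c*F[1],F[2],88.1*s["finger_gap"],np.arccos(-R0[2,2])), "q",np.round(s["joint_pos"],2))
if __name__=="__main__":
    s=robot.observe(); stat(s)
    for a in sys.argv[1:]:
        v=list(map(float,a.split(','))); print(a,"->",np.round(rel(s,*goal(*v)),4).tolist())
E
python3 go.py -0.36,-0.031,0.2,0 -0.36,-0.031,0.15,0.61 -.36,-.031,.016,.61
```

```text
t 4.45 st x -0.7663 y -0.3314 z 0.2387 | F st x 0.5 y -0.0 z 0.5 | gap 88.3 tilt 0.000 q [-1.19  0.54 -0.    1.54  0.    1.07 -0.07]
-0.36,-0.031,0.2,0 -> [-423.3748, -275.8573, 38.727, 0.0001, -0.0, 1.2142]
-0.36,-0.031,0.15,0.61 -> [-423.3735, -275.86, 88.727, 0.3698, -0.5323, 1.1744]
-.36,-.031,.016,.61 -> [-423.37, -275.8674, 222.727, 0.3698, -0.5323, 1.1744]
```

Call:
servo_tool(plan=[[-50,-32,10,0.04,-0.06,0.14,45],[-100,-65,20,0.08,-0.12,0.28,45],[-150,-98,30,0.12,-0.18,0.42,45],[-200,-130,40,0.17,-0.24,0.56,45],[-250,-163,50,0.21,-0.31,0.7,45],[-300,-195,60,0.25,-0.37,0.84,45],[-350,-228,70,0.3,-0.44,0.98,45],[-400,-260,80,0.34,-0.5,1.12,45],[-423,-276,89,0.37,-0.532,1.174,45],[-423,-276,89,0.37,-0.532,1.174,45],[-423,-276,89,0.37,-0.532,1.174,45]], grip_force=20)

```text
time: 5.82
tcp_pos: [0.5434, 0.1538, 0.1497]
ee_rot: [-3.14, 0.608, 1.48]
force: [0.3, 0.6, 0.8]
finger_gap: 0.51
```

```bash
python3 go.py -.36,-.031,.06,.61 -.36,-.031,.016,.61; python3 - <<'E'
from workcell import viewer
import cv2
for c in ["scene","wrist"]:
    cv2.imwrite(f"pics/{c}1.png",viewer.read_camera(c)["img"])
E
```

```text
t 5.83 st x -0.3614 y -0.0318 z 0.1497 | F st x -0.6 y 0.2 z 0.8 | gap 44.9 tilt 0.608 q [-0.95  0.78  0.5   1.64  0.16  1.16 -0.69]
-.36,-.031,.06,.61 -> [50.0823, 0.9192, 74.4072, 0.0005, -0.0017, 0.0025]
-.36,-.031,.016,.61 -> [75.2262, 0.9623, 110.5151, 0.0005, -0.0017, 0.0025]
```

View pics/scene1.png

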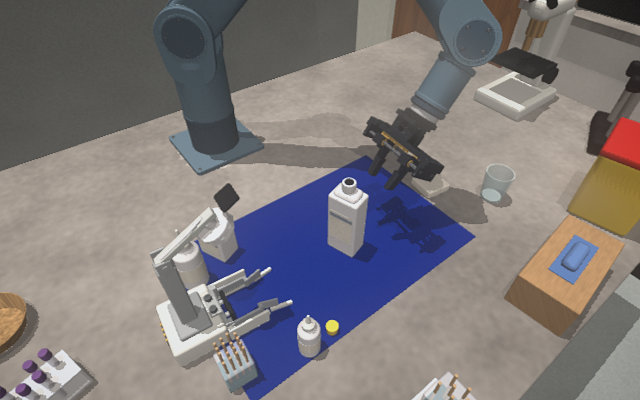

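View pics/wrist1.png

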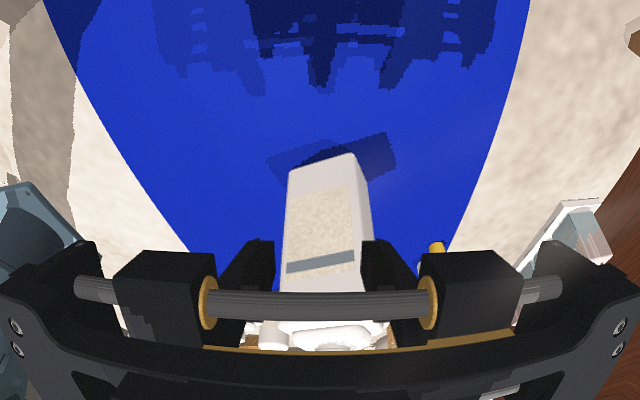

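The tool is tilted and ready behind the bottle, and the scene picture shows the fingers near (390,175). Next I lower it.

Call:
servo_tool(plan=[[15,0,25,0,0,0,45],[30,1,48,0,0,0,45],[45,1,70,0,0,0,45],[60,1,92,0,0,0,45],[70,1,104,0,0,0,45],[75,1,110,0,0,0,45],[75,1,110,0,0,0,45]])

```text
time: 6.8
tcp_pos: [0.5442, 0.1533, 0.017]
ee_rot: [-3.141, 0.608, 1.481]
force: [1.3, 0.2, 0.0]
finger_gap: 0.511
```

```bash
python3 go.py -.32,-.031,.016,.61 -.31,-.031,.016,.61 -.27,-.031,.016,.61; python3 - <<'E'
from workcell import viewer
import cv2
from h import crop
d=viewer.read_camera("scene")["img"]; cv2.imwrite("pics/scene2.png",crop(d,300,120,480,270,4))
E
```

```text
t 6.80 st x -0.3610 y -0.0310 z 0.0170 | F st x -0.4 y 1.2 z 0.0 | gap 45.0 tilt 0.608 q [-0.91  0.98  0.45  1.64  0.11  0.97 -0.75]
-.32,-.031,.016,.61 -> [-33.031, -0.1569, 24.2462, 0.0016, -0.0023, 0.0032]
-.31,-.031,.016,.61 -> [-41.2407, -0.1922, 29.9557, 0.0016, -0.0023, 0.0032]
-.27,-.031,.016,.61 -> [-74.0798, -0.3336, 52.7937, 0.0016, -0.0023, 0.0032]
```

View pics/scene2.png

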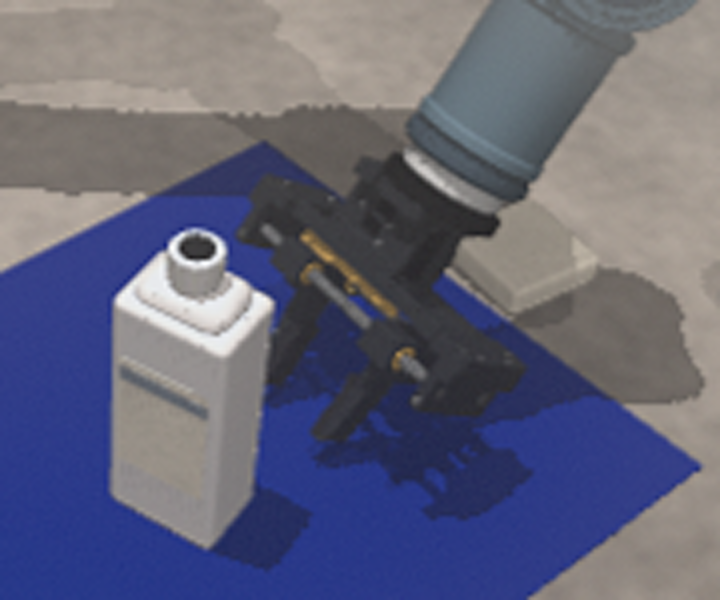

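Call:
servo_tool(plan=[[-8,0,6,0,0,0,45],[-18,0,12.5,0,0,0,45],[-26,0,18,0,0,0,45],[-30,0,21,0,0,0,45],[-32,0,23,0,0,0,45],[-34,0,24.4,0,0,0,45],[-36,0,25.8,0,0,0,45],[-38,0,27.2,0,0,0,45],[-40,0,28.6,0,0,0,45],[-42,0,30,0,0,0,45],[-44,0,31.4,0,0,0,45],[-46,0,32.8,0,0,0,45],[-48,0,34.2,0,0,0,45],[-50,0,35.6,0,0,0,45],[-52,0,37,0,0,0,45],[-54,0,38.4,0,0,0,45],[-56,0,39.8,0,0,0,45],[-58,0,41.2,0,0,0,45]])

```text
time: 9.1
tcp_pos: [0.538, 0.0822, 0.0168]
ee_rot: [3.142, 0.607, 1.48]
force: [0.9, 2.6, 0.4]
finger_gap: 0.508
```

```bash
python3 go.py; python3 - <<'E'
from workcell import viewer
import cv2
from h import crop
d=viewer.read_camera("scene")["img"]; cv2.imwrite("pics/scene3.png",crop(d,280,120,460,270,4))
d=viewer.read_camera("top")["img"]; cv2.imwrite("pics/top3.png",crop(d,230,160,380,270,5))
E
```

```text
t 9.10 st x -0.2896 y -0.0304 z 0.0168 | F st x -2.7 y 0.6 z 0.4 | gap 44.7 tilt 0.607 q [-0.86  0.95  0.48  1.75  0.15  0.86 -0.7 ]
```

View pics/scene3.png

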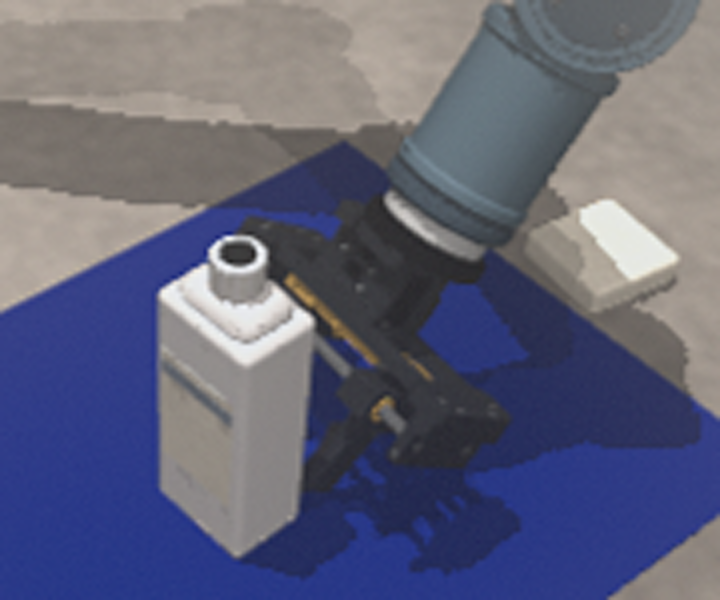

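View pics/top3.png

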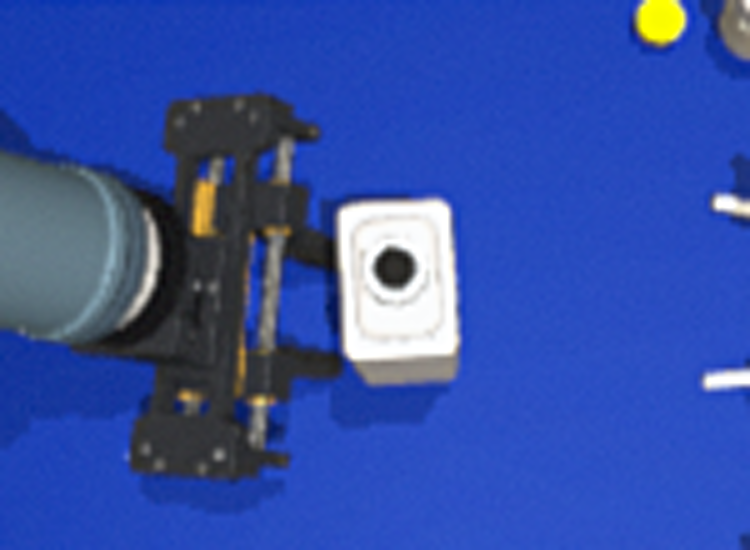

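Call:
servo_tool(plan=[[-2,0,1.4,0,0,0,45],[-4,0,2.8,0,0,0,45],[-6,0,4.2,0,0,0,45],[-8,0,5.6,0,0,0,45],[-10,0,7,0,0,0,45],[-12,0,8.4,0,0,0,45],[-14,0,9.8,0,0,0,45],[-16,0,11.2,0,0,0,45]])

```text
time: 10.2
tcp_pos: [0.5359, 0.0623, 0.0167]
ee_rot: [-3.141, 0.608, 1.479]
force: [-0.2, 3.4, 0.0]
finger_gap: 0.511
```

```bash
sed -i 's/m=((r>0.55\*b)).astype/m=((r>0.55*b)\&(r>80)).astype/; ' fit.py; python3 go.py; python3 fit.py 0.535,0.03,-1.6; python3 - <<'E'
from workcell import viewer
import cv2
from h import crop
d=viewer.read_camera("top")["img"]; cv2.imwrite("pics/top4.png",crop(d,230,160,380,270,5))
E
```

```text
t 10.20 st x -0.2696 y -0.0307 z 0.0167 | F st x -3.3 y -0.5 z 0.0 | gap 45.0 tilt 0.608 q [-0.84  0.94  0.48  1.78  0.16  0.83 -0.69]
('top', 'scene') [ 0.5137  0.044  -1.4907] 5478.153910034602
('top',) [ 0.5854  0.0822 -1.774 ] 3972.457593233372
('scene',) [ 0.5287  0.0311 -1.6135] 274.1523721645521
in station: x -0.2484 y -0.0500 yaw 0.159
```

View pics/top4.png

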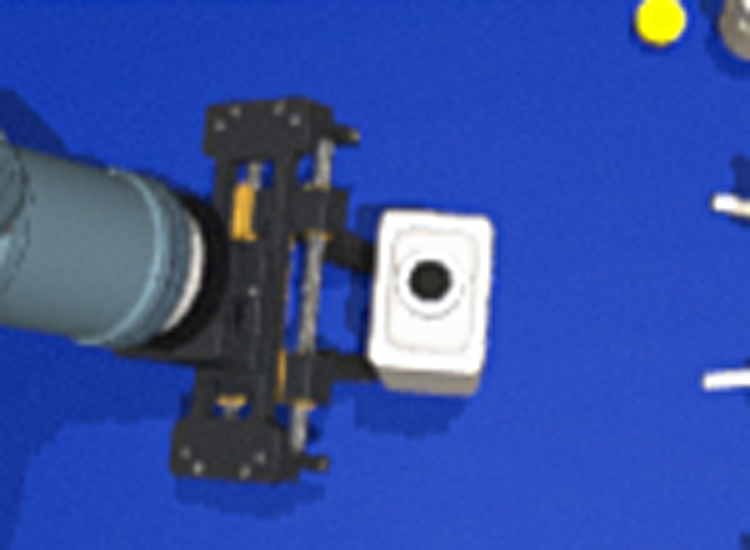

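View pics/mask_scene.png

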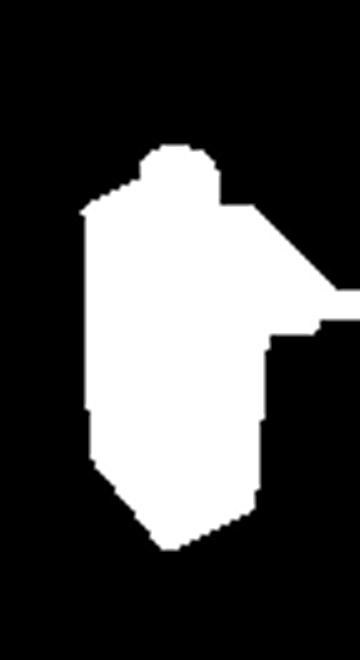

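```bash
python3 - <<'E'
s=open('fit.py').read()
a=s.index("        n,lab,st,_"); b=s.index("        D.append")
s=s[:a]+'''        m=cv2.morphologyEx(m,cv2.MORPH_OPEN,np.ones((3,3)))
        n,lab,st,_=cv2.connectedComponentsWithStats(m,connectivity=4)
        cc=proj(d,[[x0[0],x0[1],.1]])[0]-[u0,v0]; w=lab[int(cc[1])-3:int(cc[1])+4,int(cc[0])-3:int(cc[0])+4]; w=w[w>0]; k=np.bincount(w).argmax()
        cs,_=cv2.findContours((lab==k).astype(np.uint8),cv2.RETR_EXTERNAL,cv2.CHAIN_APPROX_NONE)
        M=np.zeros(m.shape,np.uint8); cv2.drawContours(M,cs,-1,1,-1); m=M.astype(float)
'''+s[b:]
s=s.replace("r>80","r>105").replace('p,e=fitb(x0); dx','dx').replace('''print(cs,np.round(p,4),e)
    S=''','''print(cs,np.round(p,4),e); show(p)
    S=''')
i=s.index("    S=(0.5411"); s=s[:i].rstrip()+"\n"
s=s.replace('if __name__','''def show(p):
    S=(0.5411,-0.209,-1.665); dx,dy=p[0]-S[0],p[1]-S[1]; c,s=np.cos(S[2]),np.sin(S[2])
    print("  in station: x %.4f y %.4f yaw %.3f"%(c*dx+s*dy,-s*dx+c*dy,p[2]-S[2]))
if __name__''')
open('fit.py','w').write(s)
E
python3 fit.py 0.533,0.03,-1.62
python3 - <<'E'
import cv2,numpy as np
a=[cv2.imread(f"pics/mask_{c}.png") for c in("top","scene")]
h=max(x.shape[0] for x in a); cv2.imwrite("pics/masks5.png",np.hstack([cv2.copyMakeBorder(x,0,h-x.shape[0],0,9,0,value=(0,0,255)) for x in a]))
E
```

```text
('top', 'scene') [ 0.532   0.0271 -1.6819] 222.53633217993075
  in station: x -0.2342 y -0.0313 yaw -0.017
('top',) [ 0.5325  0.0261 -1.6654] 14.180238369857747
  in station: x -0.2332 y -0.0307 yaw -0.000
('scene',) [ 0.5285  0.0304 -1.7063] 150.28648981161092
  in station: x -0.2372 y -0.0351 yaw -0.041
```

View pics/masks5.png

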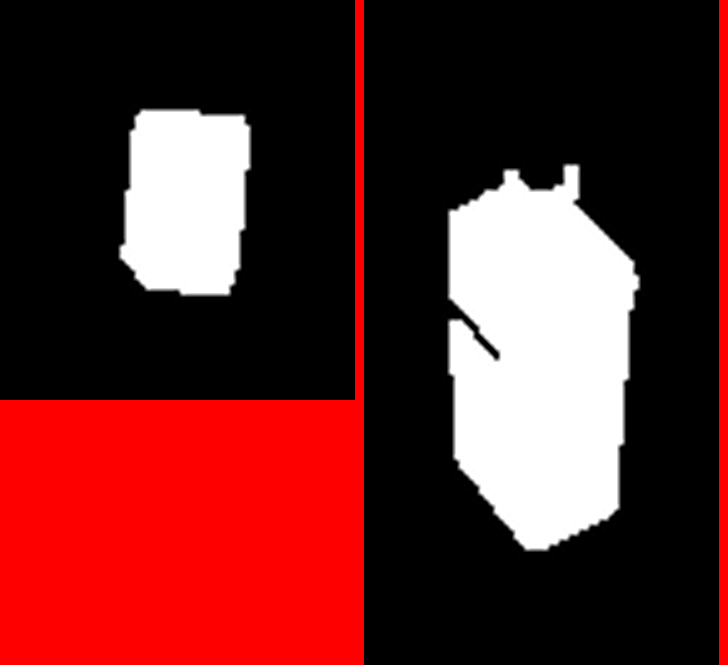

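Call:
servo_tool(plan=[[-2,0.7,1.3,0,0,0,45],[-5,1.7,3.4,0,0,0,45],[-8,2.7,5.5,0,0,0,45],[-11,3.7,7.6,0,0,0,45],[-14,4.7,9.7,0,0,0,45],[-17,5.7,11.8,0,0,0,45],[-20,6.7,13.9,0,0,0,45],[-23,7.7,16,0,0,0,45],[-26,8.7,18.1,0,0,0,45],[-29,9.7,20.2,0,0,0,45],[-32,10.7,22.3,0,0,0,45],[-35,11.7,24.4,0,0,0,45]])

```text
time: 12.25
tcp_pos: [0.5437, 0.0182, 0.0167]
ee_rot: [-3.141, 0.608, 1.479]
force: [-1.6, 2.7, 0.7]
finger_gap: 0.509
```

```bash
python3 go.py; python3 fit.py 0.536,-0.015,-1.665; python3 - <<'E'
from workcell import viewer
import cv2
from h import crop
d=viewer.read_camera("top")["img"]; cv2.imwrite("pics/top5.png",crop(d,250,150,450,270,4))
E
```

```text
t 12.25 st x -0.2265 y -0.0188 z 0.0167 | F st x -2.5 y -1.8 z 0.7 | gap 44.8 tilt 0.608 q [-0.78  0.94  0.5   1.81  0.18  0.78 -0.65]
('top', 'scene') [ 0.5391 -0.0165 -1.6932] 205.06133025759323
  in station: x -0.1915 y -0.0201 yaw -0.028
('top',) [ 0.5402 -0.018  -1.6587] 13.146220684352173
  in station: x -0.1901 y -0.0189 yaw 0.006
('scene',) [ 0.5359 -0.0141 -1.6937] 149.19506343713957
  in station: x -0.1936 y -0.0235 yaw -0.029
```

View pics/top5.png

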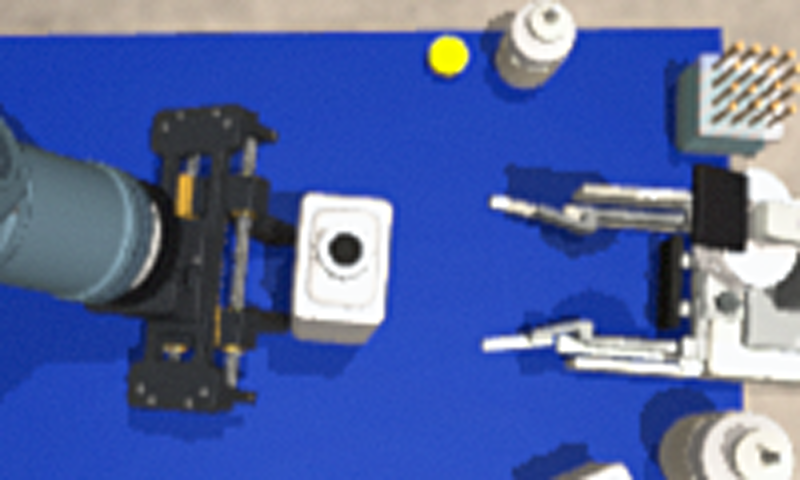

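Call:
servo_tool(plan=[[-2,0.7,1.3,0,0,0,45],[-5,1.8,3.4,0,0,0,45],[-8,2.9,5.5,0,0,0,45],[-11,4,7.6,0,0,0,45],[-14,5.1,9.7,0,0,0,45],[-17,6.2,11.8,0,0,0,45],[-20,7.3,13.9,0,0,0,45],[-23,8.4,16,0,0,0,45],[-26,9.5,18.1,0,0,0,45],[-29,10.6,20.2,0,0,0,45],[-32,11.7,22.3,0,0,0,45],[-35,12.8,24.4,0,0,0,45],[-38,13.9,26.5,0,0,0,45],[-41,15,28.6,0,0,0,45],[-44,16.1,30.7,0,0,0,45],[-47,17.2,32.8,0,0,0,45],[-50,18.3,34.9,0,0,0,45]])

```text
time: 14.62
tcp_pos: [0.5563, -0.0447, 0.0168]
ee_rot: [-3.141, 0.609, 1.479]
force: [-0.8, 3.1, -0.0]
finger_gap: 0.51
```

```bash
python3 go.py; python3 fit.py 0.547,-0.08,-1.665; python3 - <<'E'
from h import *
from workcell import viewer
d=viewer.read_camera("top"); u0,v0,k=330,170,5; im=crop(d["img"],u0,v0,u0+150,v0+100,k)
s=(0.5411,-0.209,-1.665)
for y in (1,-1):
    poly(im,proj(d,pose(*s,[[-.034,y*.06,.036],[.06,y*.06,.036]])),u0,v0,k)
    poly(im,proj(d,pose(*s,[[-.087,y*.046,.009],[-.045,y*.0385,.009],[-.0,y*.0385,.009]])),u0,v0,k,(0,255,0))
cv2.imwrite("pics/top6.png",im)
d=viewer.read_camera("scene"); u0,v0,k=190,200,5; cv2.imwrite("pics/scene6.png",crop(d["img"],u0,v0,u0+150,v0+120,k))
E
```

```text
t 14.62 st x -0.1650 y -0.0004 z 0.0168 | F st x -3.0 y -1.1 z -0.0 | gap 44.9 tilt 0.609 q [-0.69  0.94  0.52  1.82  0.22  0.72 -0.59]
('top', 'scene') [ 0.5524 -0.0803 -1.7025] 285.7814994232988
  in station: x -0.1292 y -0.0008 yaw -0.037
('top',) [ 0.553  -0.0821 -1.6665] 82.75824682814302
  in station: x -0.1275 y -0.0001 yaw -0.002
('scene',) [ 0.5489 -0.0776 -1.6877] 152.757631680123
  in station: x -0.1315 y -0.0046 yaw -0.023
```

View pics/top6.png

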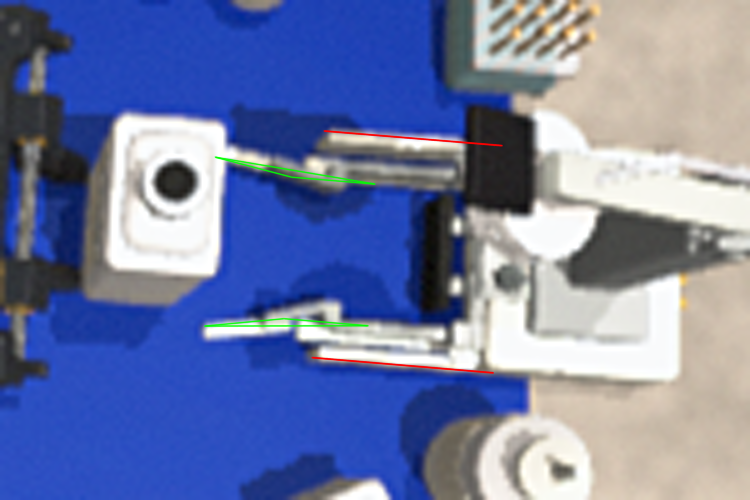

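View pics/scene6.png

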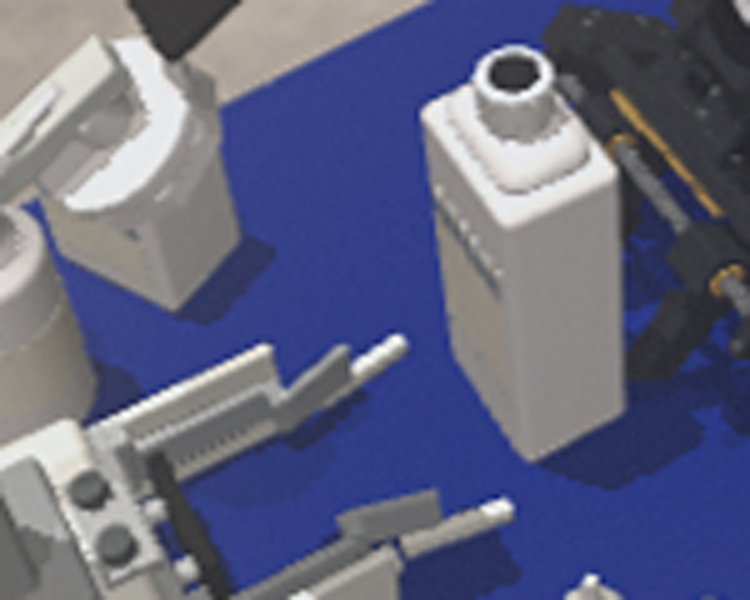

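Call:
servo_tool(plan=[[-2,0,1.4,0,0,0,45],[-4.5,0,3.1,0,0,0,45],[-7,0,4.9,0,0,0,45],[-9.5,0,6.6,0,0,0,45],[-12,0,8.3,0,0,0,45],[-14.5,0,10.1,0,0,0,45],[-17,0,11.8,0,0,0,45],[-19.5,0,13.6,0,0,0,45],[-22,0,15.3,0,0,0,45],[-24.5,0,17,0,0,0,45]])

```text
time: 16.18
tcp_pos: [0.5534, -0.0749, 0.0171]
ee_rot: [-3.141, 0.61, 1.479]
force: [0.2, 1.6, -0.8]
finger_gap: 0.513
```

```bash
python3 go.py; python3 fit.py 0.55,-0.113,-1.665; python3 - <<'E'
from h import *
from workcell import viewer
d=viewer.read_camera("top"); u0,v0,k=330,170,5; im=crop(d["img"],u0,v0,u0+150,v0+100,k)
cv2.imwrite("pics/top7.png",im)
d=viewer.read_camera("scene"); u0,v0,k=190,200,5; cv2.imwrite("pics/scene7.png",crop(d["img"],u0,v0,u0+150,v0+120,k))
E
```

```text
t 16.18 st x -0.1347 y -0.0004 z 0.0171 | F st x -1.6 y 0.0 z -0.8 | gap 45.2 tilt 0.610 q [-0.66  0.94  0.53  1.85  0.23  0.68 -0.56]
('top', 'scene') [ 0.5495 -0.1104 -1.7062] 351.33248750480584
  in station: x -0.0990 y -0.0009 yaw -0.041
('top',) [ 0.5501 -0.1125 -1.6823] 127.45154940407537
  in station: x -0.0970 y -0.0001 yaw -0.017
('scene',) [ 0.5462 -0.1079 -1.6863] 188.6482891195694
  in station: x -0.1011 y -0.0044 yaw -0.021
```

View pics/top7.png

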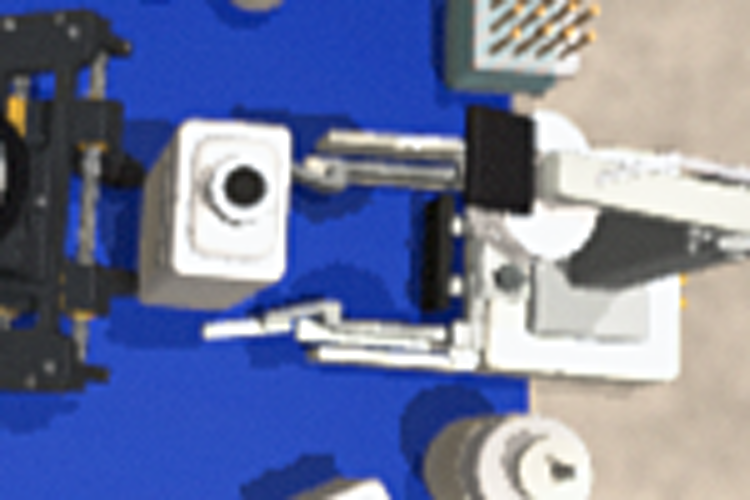

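View pics/scene7.png

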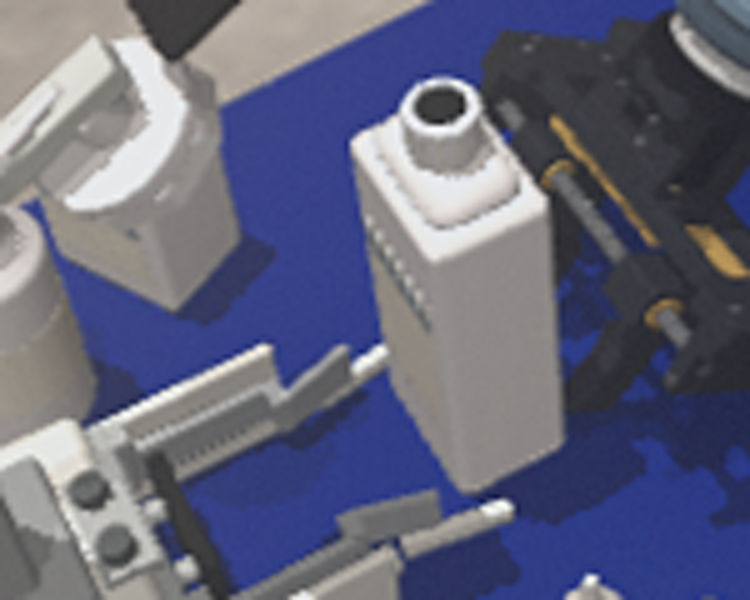

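Call:
servo_tool(plan=[[-2,0,1.4,0,0,0,45],[-4,0,2.8,0,0,0,45],[-6,0,4.2,0,0,0,45],[-8,0,5.6,0,0,0,45],[-10,0,7,0,0,0,45],[-12,0,8.3,0,0,0,45],[-14,0,9.7,0,0,0,45],[-16,0,11.1,0,0,0,45],[-18,0,12.5,0,0,0,45]])

```text
time: 17.6
tcp_pos: [0.5513, -0.0969, 0.0173]
ee_rot: [-3.141, 0.61, 1.479]
force: [0.3, 1.1, -1.3]
finger_gap: 0.511
```

```bash
python3 go.py; python3 - <<'E'
from h import *
from workcell import viewer
d=viewer.read_camera("top"); u0,v0,k=330,170,5; im=crop(d["img"],u0,v0,u0+150,v0+100,k)
cv2.imwrite("pics/top8.png",im)
d=viewer.read_camera("scene"); u0,v0,k=190,200,5; cv2.imwrite("pics/scene8.png",crop(d["img"],u0,v0,u0+150,v0+120,k))
E
```

```text
t 17.60 st x -0.1125 y -0.0004 z 0.0173 | F st x -1.2 y 0.2 z -1.3 | gap 45.1 tilt 0.610 q [-0.63  0.93  0.54  1.86  0.24  0.65 -0.54]
```

View pics/top8.png

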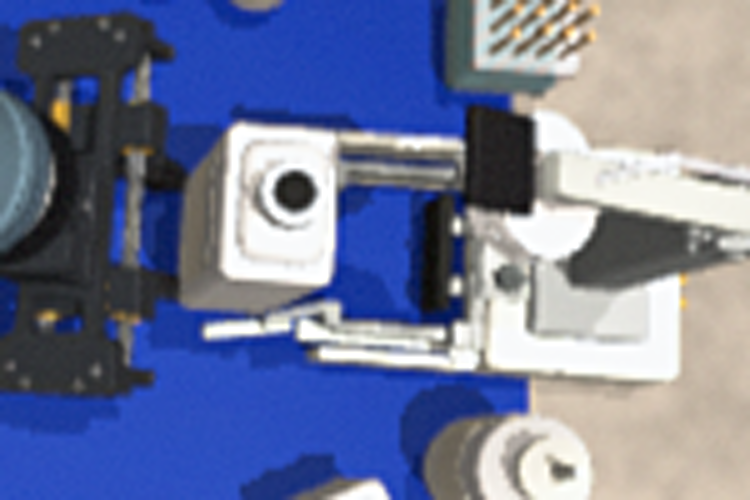

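View pics/scene8.png

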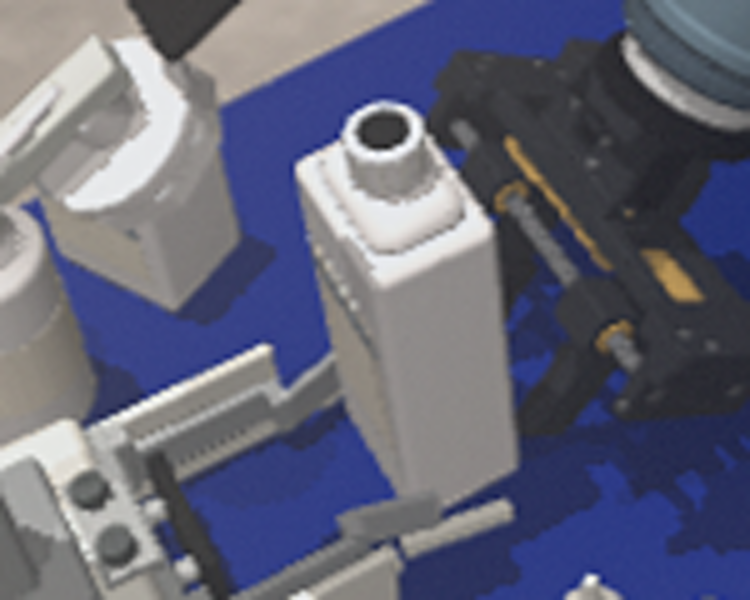

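Call:
servo_tool(plan=[[5,0,-3.5,0,0,0,45],[8.2,0,-5.7,0,0,0,18],[8.2,0,-5.7,0,0,0,18],[8.2,0,-5.7,0,0,0,18],[8.2,0,-5.7,0,0,0,18],[8.2,0,-5.7,0,0,0,18]])

```text
time: 18.45
tcp_pos: [0.5521, -0.0874, 0.0174]
ee_rot: [-3.141, 0.611, 1.478]
force: [0.5, -0.1, 0.6]
finger_gap: 0.211
```

```bash
python3 go.py -.113,0,.0165,.61; python3 fit.py 0.548,-0.133,-1.665; python3 - <<'E'
from h import *
from workcell import viewer
d=viewer.read_camera("top"); u0,v0,k=330,170,5; im=crop(d["img"],u0,v0,u0+150,v0+100,k)
cv2.imwrite("pics/top9.png",im)
E
```

```text
t 18.45 st x -0.1221 y -0.0005 z 0.0174 | F st x 0.0 y 0.5 z 0.6 | gap 18.6 tilt 0.611 q [-0.64  0.93  0.54  1.86  0.24  0.66 -0.55]
-.113,0,.0165,.61 -> [-6.9102, 0.493, 5.9228, -0.0, 0.0008, 0.0012]
('top', 'scene') [ 0.5471 -0.1318 -1.7004] 879.0151787773933
  in station: x -0.0774 y -0.0013 yaw -0.035
('top',) [ 0.5481 -0.136  -1.7468] 625.0597616301422
  in station: x -0.0733 y 0.0001 yaw -0.082
('scene',) [ 0.5441 -0.1302 -1.6855] 172.88672049211843
  in station: x -0.0788 y -0.0044 yaw -0.021
```

View pics/top9.png

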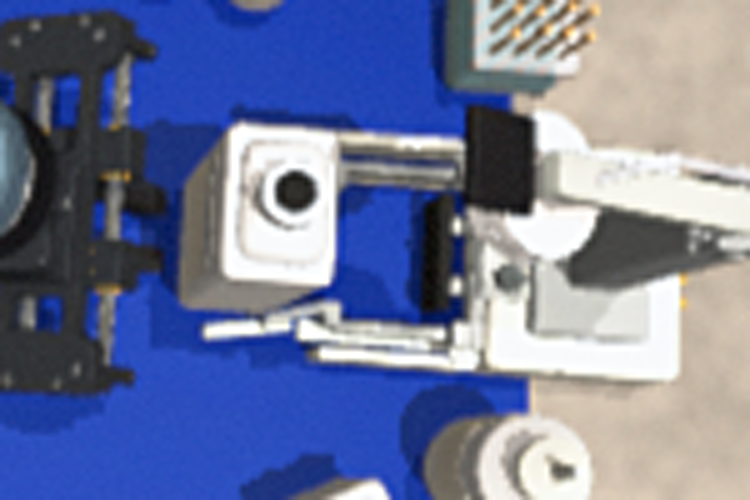

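Call:
servo_tool(plan=[[-3,0.2,2.1,0,0,0,18],[-6,0.4,4.3,0,0,0,18],[-8,0.5,5.9,0,0,0,18],[-10,0.5,7.3,0,0,0,18],[-12,0.5,8.7,0,0,0,18],[-14,0.5,10.1,0,0,0,18],[-16,0.5,11.5,0,0,0,18],[-18,0.5,12.9,0,0,0,18],[-20,0.5,14.3,0,0,0,18],[-22,0.5,15.7,0,0,0,18],[-24,0.5,17.1,0,0,0,18],[-26,0.5,18.5,0,0,0,18],[-28,0.5,19.9,0,0,0,18],[-30,0.5,21.3,0,0,0,18],[-32,0.5,22.7,0,0,0,18],[-34,0.5,24.1,0,0,0,18]])

```text
time: 20.7
tcp_pos: [0.5501, -0.1272, 0.017]
ee_rot: [3.14, 0.608, 1.479]
force: [1.2, 8.1, 3.9]
finger_gap: 0.203
```

```bash
python3 go.py; python3 - <<'E'
from h import *
from workcell import viewer
d=viewer.read_camera("top"); u0,v0,k=330,170,5; im=crop(d["img"],u0,v0,u0+150,v0+100,k)
cv2.imwrite("pics/top10.png",im)
d=viewer.read_camera("scene"); u0,v0,k=170,200,5; cv2.imwrite("pics/scene10.png",crop(d["img"],u0,v0,u0+150,v0+120,k))
E
```

```text
t 20.70 st x -0.0823 y 0.0013 z 0.0170 | F st x -8.1 y 0.4 z 3.9 | gap 17.9 tilt 0.608 q [-0.59  0.93  0.55  1.88  0.26  0.61 -0.52]
```

View pics/top10.png

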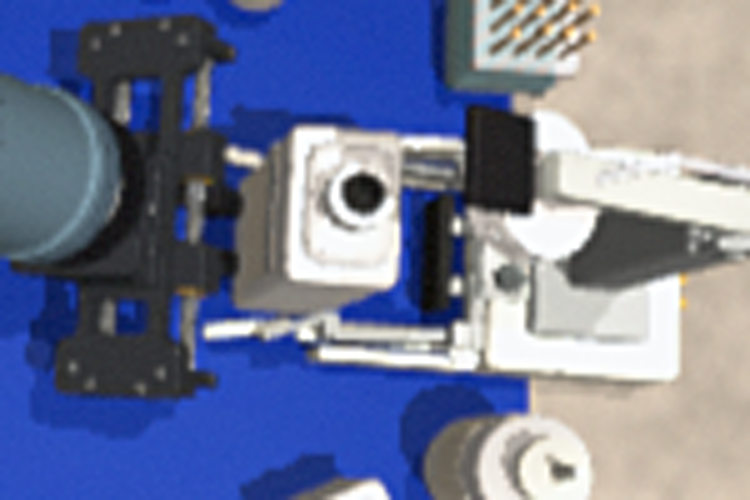

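View pics/scene10.png

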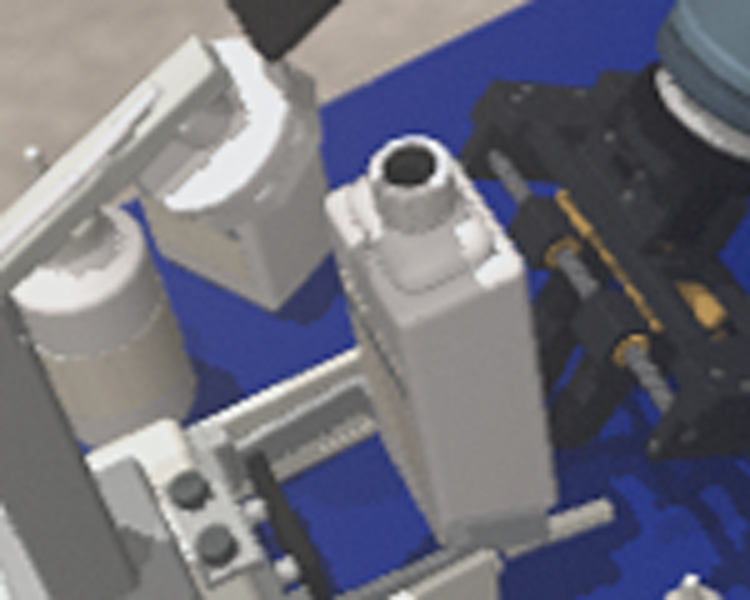

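Call:
servo_tool(plan=[[-1,0,0.7,0,0,0,18],[-2,0,1.4,0,0,0,18],[-3,0,2.1,0,0,0,18],[-3.5,0,2.45,0,0,0,18]])

```text
time: 21.3
tcp_pos: [0.5504, -0.1306, 0.0169]
ee_rot: [3.139, 0.607, 1.48]
force: [-0.9, 8.2, 4.8]
finger_gap: 0.201
```

```bash
python3 go.py
```

```text
t 21.30 st x -0.0789 y 0.0019 z 0.0169 | F st x -8.1 y -1.6 z 4.8 | gap 17.7 tilt 0.607 q [-0.58  0.93  0.55  1.88  0.26  0.6  -0.51]
```

```bash
python3 - <<'E'
from h import *
from workcell import viewer
d=viewer.read_camera("top"); u0,v0,k=330,170,5; im=crop(d["img"],u0,v0,u0+150,v0+100,k)
s=(0.5411,-0.209,-1.665)
for dy,col in((0,(0,0,255)),(.0025,(0,255,0))):
    c=pose(*s,[[-.0429,dy,0]])[0]
    poly(im,proj(d,pose(c[0],c[1],s[2],box(.026,.036,.166))),u0,v0,k,col)
    poly(im,proj(d,pose(c[0],c[1],s[2],box(.026,.036,.0))),u0,v0,k,col)
cv2.imwrite("pics/top11.png",im)
d=viewer.read_camera("scene"); u0,v0,k=170,200,5; im=crop(d["img"],u0,v0,u0+150,v0+120,k)
poly(im,proj(d,pose(c[0],c[1],s[2],box(.026,.036,.166))),u0,v0,k,col)
poly(im,proj(d,pose(c[0],c[1],s[2],box(.026,.036,.0))),u0,v0,k,col)
cv2.imwrite("pics/scene11.png",im)
E
```

```text
(no output)
```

View pics/top11.png

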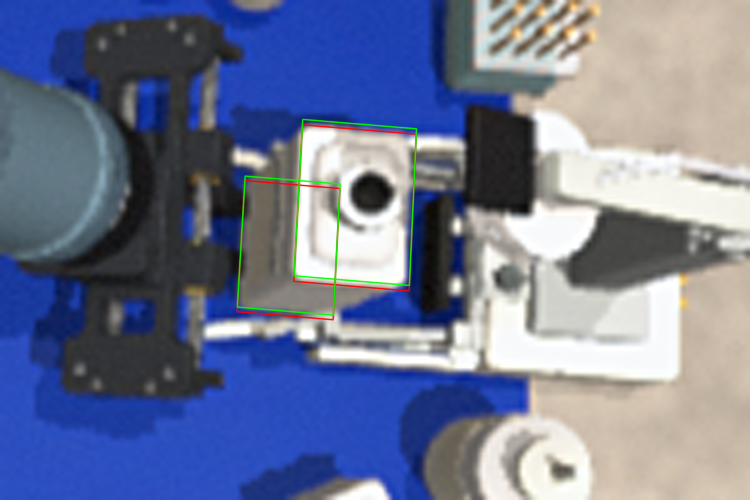

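View pics/scene11.png

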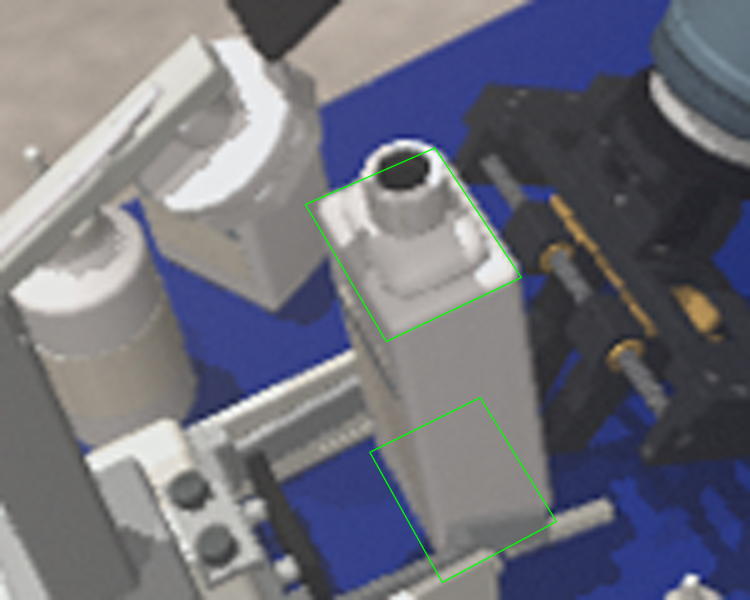

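Call:
servo_tool(plan=[[-1.4,0,0.2,0,0,0,18],[-2.8,0,0.5,0,0,0,18],[-3.8,0,0.9,0,0,0,18],[-4.6,0,1.4,0,0,0,18],[-5.4,0,2,0,0,0,18]])

```text
time: 22.02
tcp_pos: [0.5499, -0.1362, 0.0183]
ee_rot: [3.139, 0.607, 1.48]
force: [0.9, 4.5, -0.9]
finger_gap: 0.204
```

```bash
python3 go.py
```

```text
t 22.02 st x -0.0733 y 0.0019 z 0.0183 | F st x -4.5 y 0.4 z -0.9 | gap 18.0 tilt 0.607 q [-0.57  0.93  0.55  1.89  0.27  0.6  -0.51]
```

Call:
servo_tool(plan=[[-1.2,0,0.9,0,0,0,18],[-2.5,0,1.7,0,0,0,18],[-3.8,0,2.6,0,0,0,18],[-5.1,0,3.5,0,0,0,18],[-6.4,0,4.4,0,0,0,18],[-7.7,0,5.3,0,0,0,18],[-9,0,6.2,0,0,0,18],[-10.3,0,7.1,0,0,0,18],[-11.6,0,8,0,0,0,18],[-13,0,9,0,0,0,18]])

```text
time: 23.28
tcp_pos: [0.5485, -0.1521, 0.0183]
ee_rot: [3.139, 0.607, 1.48]
force: [0.2, 3.4, -0.9]
finger_gap: 0.206
```

```bash
python3 go.py
```

```text
t 23.27 st x -0.0574 y 0.0020 z 0.0183 | F st x -3.4 y -0.1 z -0.9 | gap 18.1 tilt 0.607 q [-0.55  0.93  0.56  1.89  0.28  0.58 -0.49]
```

Call:
servo_tool(plan=[[-1,0,0.7,0,0,0,18],[-2,0,1.4,0,0,0,18],[-3,0,2.1,0,0,0,18],[-4,0,2.8,0,0,0,18],[-5,0,3.5,0,0,0,18],[-6,0,4.2,0,0,0,18],[-7,0,4.9,0,0,0,18],[-8,0,5.6,0,0,0,18],[-9,0,6.3,0,0,0,18]])

```text
time: 24.4
tcp_pos: [0.5475, -0.1631, 0.0183]
ee_rot: [3.139, 0.607, 1.48]
force: [0.8, 5.3, -0.7]
finger_gap: 0.205
```

```bash
python3 go.py;  python3 - <<'E'
from h import *
from workcell import viewer
d=viewer.read_camera("top"); u0,v0,k=330,170,5; im=crop(d["img"],u0,v0,u0+150,v0+100,k)
cv2.imwrite("pics/top12.png",im)
d=viewer.read_camera("scene"); u0,v0,k=170,200,5; im=crop(d["img"],u0,v0,u0+150,v0+120,k)
cv2.imwrite("pics/scene12.png",im)
E
```

```text
t 24.40 st x -0.0463 y 0.0020 z 0.0183 | F st x -5.3 y 0.3 z -0.7 | gap 18.1 tilt 0.607 q [-0.53  0.93  0.56  1.9   0.28  0.57 -0.48]
```

View pics/scene12.png

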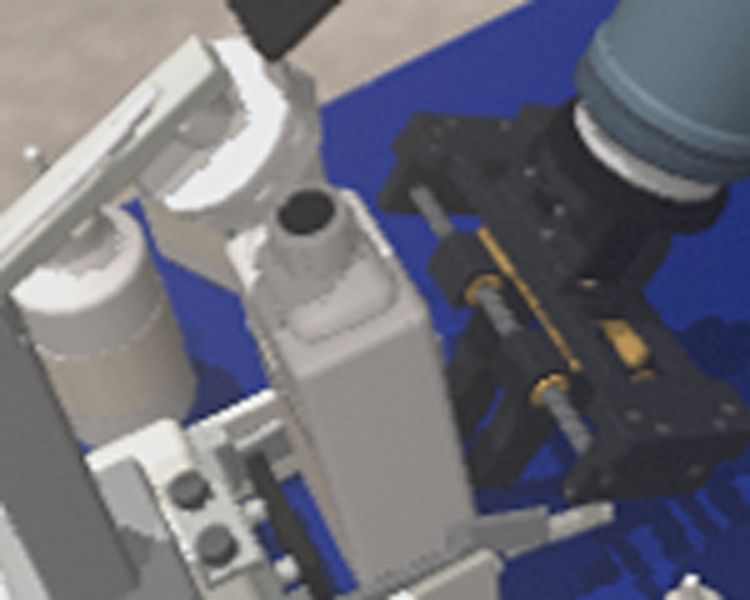

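View pics/top12.png

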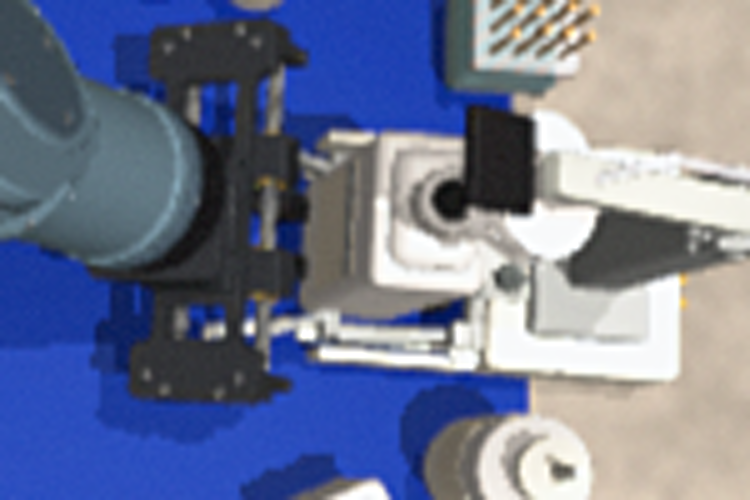

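Call:
servo_tool(plan=[[-0.8,0,0.6,0,0,0,18],[-1.6,0,1.1,0,0,0,18],[-2.4,0,1.7,0,0,0,18],[-3.2,0,2.3,0,0,0,18],[-4,0,2.8,0,0,0,18]])

```text
time: 25.12
tcp_pos: [0.547, -0.1681, 0.0183]
ee_rot: [3.139, 0.607, 1.48]
force: [0.3, 3.6, -0.6]
finger_gap: 0.204
```

```bash
python3 go.py
```

```text
t 25.12 st x -0.0412 y 0.0020 z 0.0183 | F st x -3.7 y -0.0 z -0.6 | gap 17.9 tilt 0.607 q [-0.53  0.93  0.56  1.9   0.28  0.56 -0.48]
```

Call:
servo_tool(plan=[[-0.8,0,0.6,0,0,0,18],[-1.6,0,1.1,0,0,0,18],[-2.4,0,1.7,0,0,0,18],[-3.2,0,2.3,0,0,0,18]])

```text
time: 25.62
tcp_pos: [0.5466, -0.1722, 0.0182]
ee_rot: [3.139, 0.607, 1.48]
force: [0.3, 4.9, -0.6]
finger_gap: 0.201
```

```bash
python3 go.py
```

```text
t 25.62 st x -0.0372 y 0.0020 z 0.0182 | F st x -4.9 y -0.1 z -0.6 | gap 17.7 tilt 0.607 q [-0.52  0.93  0.56  1.9   0.29  0.55 -0.47]
```

Call:
servo_tool(plan=[[-0.8,0,0.6,0,0,0,18],[-1.6,0,1.1,0,0,0,18],[-2.4,0,1.7,0,0,0,18]])

```text
time: 26.0
tcp_pos: [0.5463, -0.175, 0.0181]
ee_rot: [3.139, 0.607, 1.48]
force: [-0.0, 5.3, -0.8]
finger_gap: 0.203
```

```bash
python3 go.py
```

```text
t 26.00 st x -0.0344 y 0.0020 z 0.0181 | F st x -5.2 y -0.5 z -0.8 | gap 17.8 tilt 0.607 q [-0.52  0.93  0.56  1.9   0.29  0.55 -0.47]
```

Call:
servo_tool(plan=[[-0.8,0,0.6,0,0,0,18],[-1.6,0,1.1,0,0,0,18],[-2.4,0,1.7,0,0,0,18]])

```text
time: 26.38
tcp_pos: [0.5461, -0.177, 0.0177]
ee_rot: [3.139, 0.606, 1.48]
force: [0.7, 7.0, -1.2]
finger_gap: 0.205
```

```bash
python3 go.py
```

```text
t 26.38 st x -0.0323 y 0.0020 z 0.0177 | F st x -7.0 y 0.1 z -1.2 | gap 18.0 tilt 0.606 q [-0.51  0.93  0.56  1.9   0.29  0.55 -0.47]
```

Call:
servo_tool(plan=[[-0.9,0,0.4,0,0,0,18],[-1.8,0,0.9,0,0,0,18],[-2.4,0,1.4,0,0,0,18]])

```text
time: 26.75
tcp_pos: [0.546, -0.1785, 0.0174]
ee_rot: [3.14, 0.604, 1.481]
force: [-0.9, 8.6, -0.1]
finger_gap: 0.2
```

```bash
python3 go.py
```

```text
t 26.75 st x -0.0308 y 0.0020 z 0.0174 | F st x -8.5 y -1.8 z -0.1 | gap 17.6 tilt 0.604 q [-0.51  0.93  0.56  1.9   0.29  0.54 -0.46]
```

Call:
servo_tool(plan=[[-0.9,0,0.4,0,0,0,18],[-1.8,0,0.9,0,0,0,18],[-2.6,0,1.5,0,0,0,18]])

```text
time: 27.12
tcp_pos: [0.5458, -0.1806, 0.0174]
ee_rot: [3.14, 0.603, 1.482]
force: [-0.4, 6.6, -0.4]
finger_gap: 0.205
```

```bash
python3 go.py
```

```text
t 27.12 st x -0.0287 y 0.0020 z 0.0174 | F st x -6.5 y -1.1 z -0.4 | gap 18.1 tilt 0.603 q [-0.5   0.93  0.56  1.9   0.29  0.54 -0.46]
```

Call:
servo_tool(plan=[[-0.8,0,0.5,0,0,0,18],[-1.6,0,1,0,0,0,18],[-2.2,0,1.4,0,0,0,18]])

```text
time: 27.5
tcp_pos: [0.5457, -0.1819, 0.0172]
ee_rot: [3.14, 0.602, 1.483]
force: [-0.6, 9.8, 2.8]
finger_gap: 0.204
```

```bash
python3 go.py;  python3 - <<'E'
from h import *
from workcell import viewer
d=viewer.read_camera("scene"); u0,v0,k=200,250,6; im=crop(d["img"],u0,v0,u0+110,v0+90,k)
cv2.imwrite("pics/scene13.png",im)
E
```

```text
t 27.50 st x -0.0274 y 0.0021 z 0.0172 | F st x -9.7 y -1.5 z 2.8 | gap 18.0 tilt 0.602 q [-0.5   0.93  0.56  1.9   0.29  0.54 -0.46]
```

View pics/scene13.png

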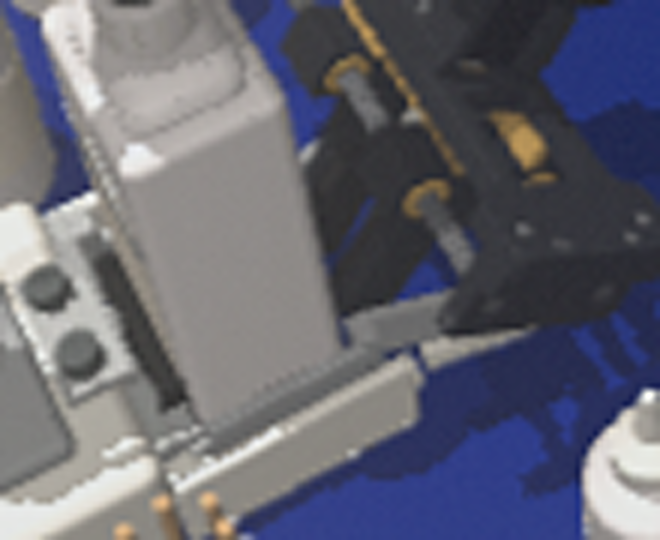

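Call:
servo_tool(plan=[[-0.9,0,0.5,0,0,0,18],[-1.8,0,1,0,0,0,18],[-2.6,0,1.5,0,0,0,18]])

```text
time: 27.92
tcp_pos: [0.5458, -0.1825, 0.017]
ee_rot: [3.14, 0.599, 1.485]
force: [-3.5, 16.1, 7.5]
finger_gap: 0.204
```

```bash
python3 go.py
```

```text
t 27.93 st x -0.0269 y 0.0022 z 0.0170 | F st x -15.7 y -5.0 z 7.5 | gap 18.0 tilt 0.599 q [-0.5   0.92  0.56  1.9   0.29  0.54 -0.46]
```

```bash
python3 - <<'E'
from h import *
from workcell import viewer
d=viewer.read_camera("scene"); u0,v0,k=200,250,6; im=crop(d["img"],u0,v0,u0+110,v0+90,k)
cv2.imwrite("pics/scene14.png",im)
d=viewer.read_camera("top"); u0,v0,k=370,180,7; im=crop(d["img"],u0,v0,u0+80,v0+70,k)
cv2.imwrite("pics/top14.png",im)
d=viewer.read_camera("wrist"); cv2.imwrite("pics/wrist14.png",d["img"])
E
```

```text
(no output)
```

View pics/scene14.png

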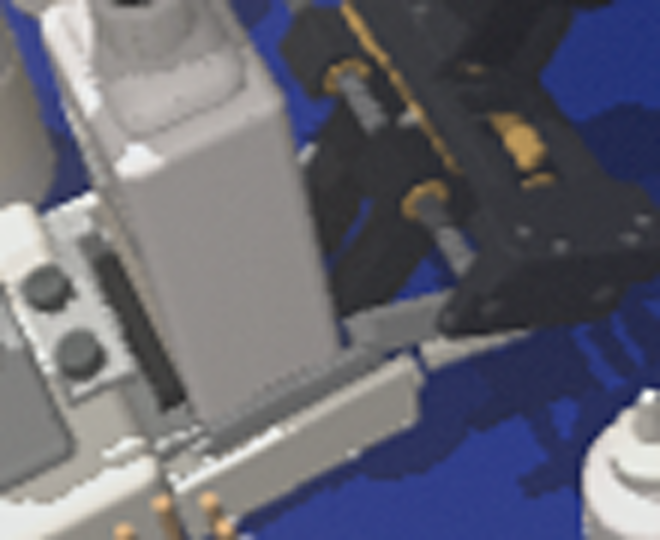

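View pics/top14.png

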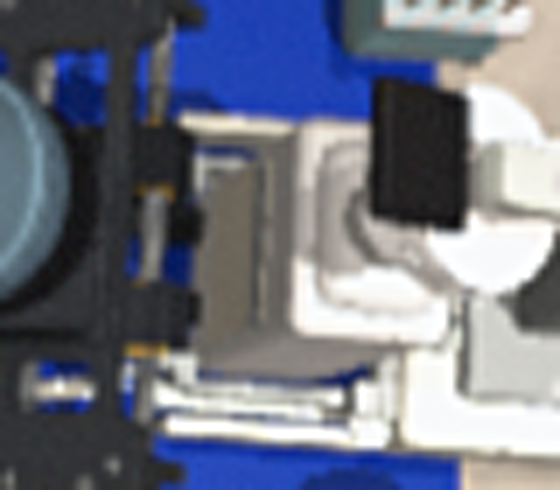

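View pics/wrist14.png

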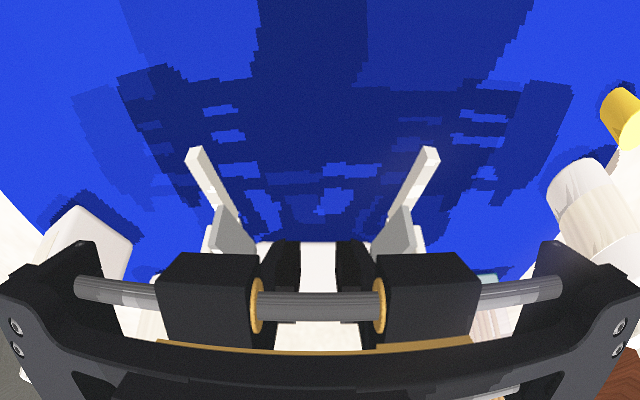

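Call:
servo_tool(plan=[[2,0,-1.4,0,0,0,18],[6,0,-4.2,0,0,0,18],[14,0,-10,0,0,0,18],[24,0,-17,0,0,0,18],[34,0,-24,0,0,0,18],[34,0,-24,0,0,0,18]])

```text
time: 28.82
tcp_pos: [0.55, -0.1392, 0.0174]
ee_rot: [3.14, 0.598, 1.487]
force: [0.5, -0.9, -0.1]
finger_gap: 0.204
```

```bash
python3 go.py; python3 - <<'E'
from h import *
from workcell import viewer
d=viewer.read_camera("scene"); u0,v0,k=200,250,6; im=crop(d["img"],u0,v0,u0+110,v0+90,k)
cv2.imwrite("pics/scene15.png",im)
d=viewer.read_camera("top"); u0,v0,k=370,180,7; im=crop(d["img"],u0,v0,u0+80,v0+70,k)
cv2.imwrite("pics/top15.png",im)
d=viewer.read_camera("wrist"); cv2.imwrite("pics/wrist15.png",d["img"])
E
```

```text
t 28.82 st x -0.0703 y 0.0023 z 0.0174 | F st x 0.8 y 0.6 z -0.1 | gap 17.9 tilt 0.598 q [-0.56  0.92  0.55  1.89  0.27  0.59 -0.49]
```

View pics/scene15.png

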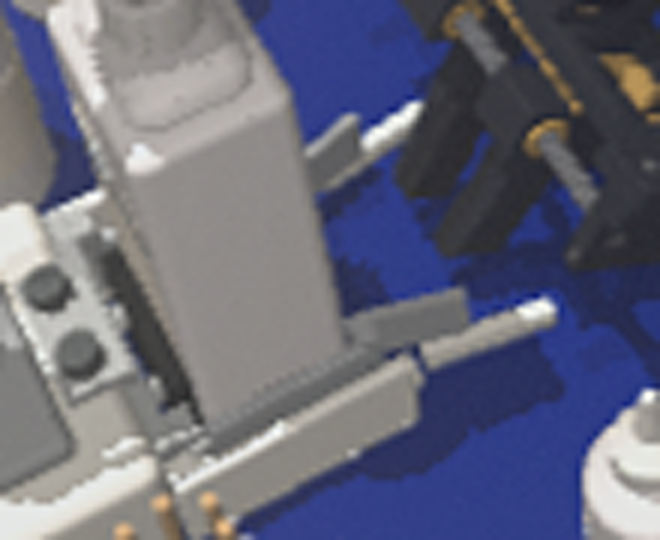

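View pics/top15.png

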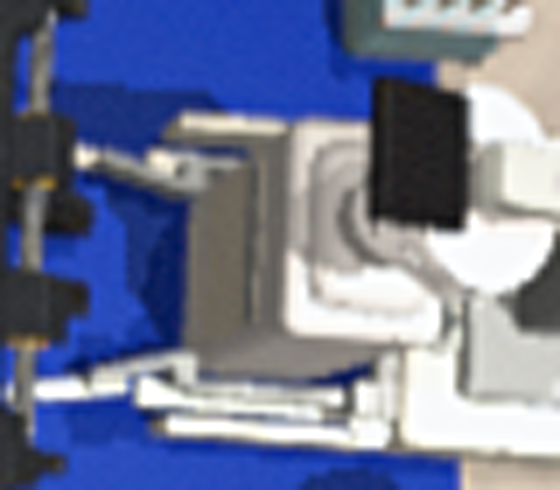

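View pics/wrist15.png

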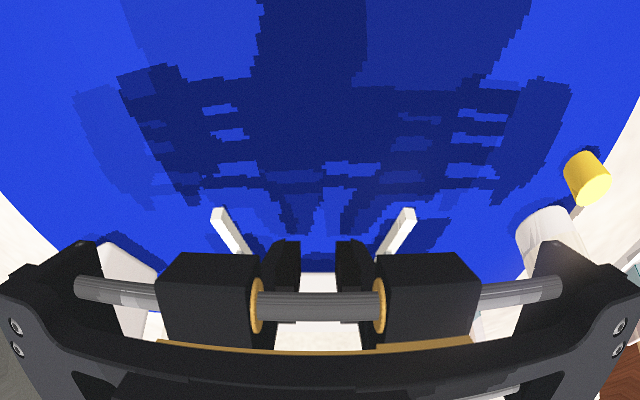

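```bash
python3 - <<'E'
from h import *
from workcell import viewer
import numpy as np
a=cv2.imread("pics/top0.png"); b=viewer.read_camera("top")["img"]
f=lambda im:crop(im,370,185,425,255,7)
cv2.imwrite("pics/cmp16.png",np.hstack([f(a),f(b)]))
a=cv2.imread("pics/scene0.png"); b=viewer.read_camera("scene")["img"]
f=lambda im:crop(im,225,260,300,330,5)
cv2.imwrite("pics/cmp17.png",np.hstack([f(a),f(b)]))
E
```

```text
(no output)
```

View pics/cmp16.png

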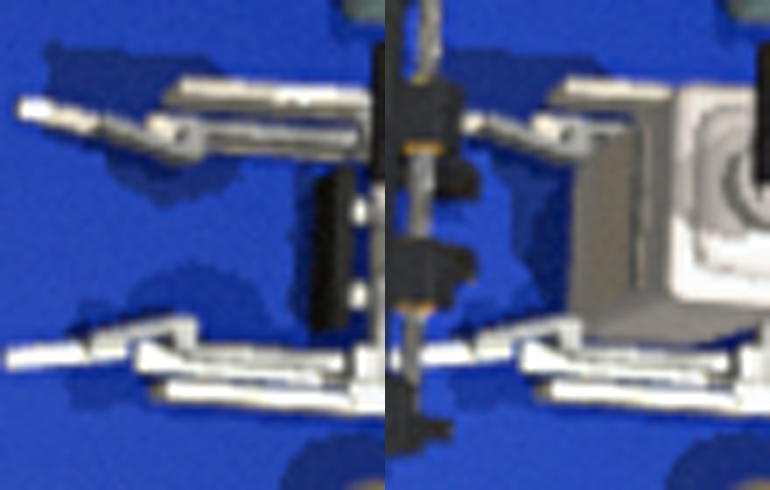

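View pics/cmp17.png

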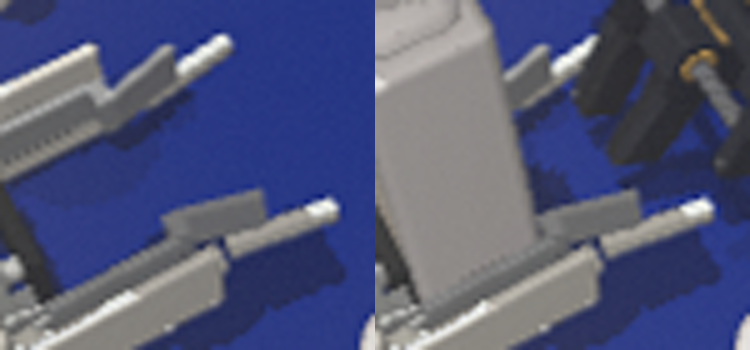

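```bash
python3 - <<'E'
from h import *
from workcell import viewer
a=cv2.imread("pics/top0.png"); b=viewer.read_camera("top")["img"]
a2=cv2.imread("pics/top10.png")
for n,(u0,v0,u1,v1) in {"low":(382,229,397,240),"up":(386,199,396,209),"lowkerb_cheek":(393,239,416,243)}.items():
    A=np.float32(cv2.cvtColor(a[v0:v1,u0:u1],6)); B=np.float32(cv2.cvtColor(b[v0:v1,u0:u1],6))
    w=cv2.createHanningWindow(A.shape[::-1],cv2.CV_32F)
    print(n,cv2.phaseCorrelate(A,B,w),np.abs(A-B).mean())
d=viewer.read_camera("scene"); b=d["img"]; a=cv2.imread("pics/scene0.png")
for n,(u0,v0,u1,v1) in {"left":(263,296,280,312),"right_tip":(249,266,263,282)}.items():
    A=np.float32(cv2.cvtColor(a[v0:v1,u0:u1],6)); B=np.float32(cv2.cvtColor(b[v0:v1,u0:u1],6))
    w=cv2.createHanningWindow(A.shape[::-1],cv2.CV_32F)
    print(n,cv2.phaseCorrelate(A,B,w),np.abs(A-B).mean())
E
python3 go.py -.075,0.002,.3,.3 -.16,.002,.30,0 -.16,.002,.36,0
```

```text
low ((0.4092544067157773, -0.048117365296436176), 0.9807326081726286) 4.181818
up ((-0.03903954746169358, -0.1626092156930028), 0.9102180427312851) 1.3779472
lowkerb_cheek ((-0.16592615152872625, -0.03687540018758728), 1.0026699360460043) 4.326087
left ((0.13200139328399807, -0.0840479257954847), 0.9787397142499685) 4.915441
right_tip ((0.6070618672957258, -0.02426375008623438), 0.9881071954965591) 8.361608
t 29.18 st x -0.0680 y 0.0017 z 0.0178 | F st x 0.7 y -0.5 z 0.5 | gap 17.9 tilt 0.600 q [-0.56  0.92  0.55  1.89  0.27  0.59 -0.49]
-.075,0.002,.3,.3 -> [-153.4691, 0.6836, -236.9438, 0.0045, 0.2995, 0.0068]
-.16,.002,.30,0 -> [-83.2934, 1.3685, -284.9011, 0.0035, 0.5995, 0.0075]
-.16,.002,.36,0 -> [-117.1471, 1.4342, -334.4382, 0.0035, 0.5995, 0.0075]
```

Both catches look the same as in the closed reference picture (shift under 0.7 px), with their noses behind the bottle's near face. Now I retreat upwards and go to the probe pad with the fingers shut.

Call:
servo_tool(plan=[[-5,0,-50,0,0,0,18],[-20,0,-100,0,0.05,0,0],[-40,0,-150,0,0.15,0,0],[-60,0.5,-200,0,0.28,0,0],[-80,1,-250,0,0.42,0,0],[-100,1,-295,0,0.55,0,0],[-117,1.4,-334,0,0.6,0.007,0],[-117,1.4,-334,0,0.6,0.007,0],[-117,1.4,-334,0,0.6,0.007,0]])

```text
time: 30.3
tcp_pos: [0.5575, -0.0502, 0.3587]
ee_rot: [3.14, -0.0, 1.478]
force: [0.1, -0.6, -0.3]
finger_gap: 0.005
```

```bash
python3 - <<'E'
from workcell import viewer, spotter
import numpy as np, cv2
from h import crop
for c in ["scene","top"]:
    d=viewer.read_camera(c); cv2.imwrite(f"pics/{c}18.png",d["img"])
    for l in ["probe_pad","probe_hinge","bottle"]:
      for x in spotter.spot_point(l,c)[:1]: print(c,l,np.round(x["point"],4),x["confidence"])
E
python3 go.py -.016,0.001,.35,0 -.016,.001,.308,0
```

```text
scene probe_pad [ 0.5405 -0.1944  0.3045] 0.66
scene probe_hinge [ 0.5318 -0.309   0.2235] 0.56
scene bottle [ 0.5413 -0.2125 -0.001 ] 0.84
top probe_hinge [ 0.5303 -0.3111  0.2283] 0.74
t 30.70 st x -0.1600 y 0.0018 z 0.3591 | F st x 0.6 y -0.1 z 0.4 | gap -0.1 tilt 0.002 q [-0.32  0.28  0.41  1.65 -0.12  1.23  0.03]
-.016,0.001,.35,0 -> [-144.0016, -1.0777, 9.0332, 0.0022, -0.0002, 0.0017]
-.016,.001,.308,0 -> [-144.011, -1.1713, 51.0331, 0.0022, -0.0002, 0.0017]
```

View pics/scene18.png

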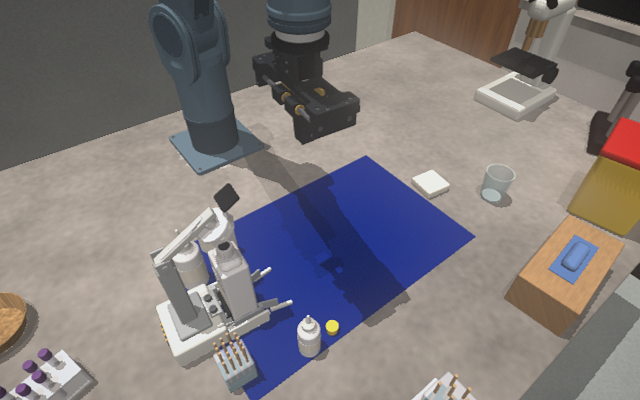

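View pics/top18.png

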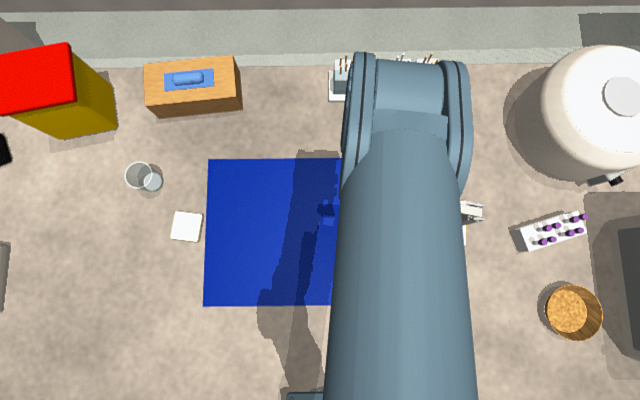

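Call:
servo_tool(plan=[[-50,0,3,0,0,0,0],[-95,-0.4,8,0,0,0,0],[-130,-0.8,16,0,0,0,0],[-141,-0.8,26,0,0,0,0],[-141,-0.8,32,0,0,0,0],[-141,-0.8,34,0,0,0,0]])

```text
time: 31.45
tcp_pos: [0.5446, -0.1881, 0.3244]
ee_rot: [3.14, -0.001, 1.481]
force: [-0.1, 0.1, -0.6]
finger_gap: 0.005
```

```bash
python3 - <<'E'
from workcell import viewer
import cv2
from h import crop
d=viewer.read_camera("scene"); cv2.imwrite("pics/scene19.png",crop(d["img"],130,120,300,280,4))
d=viewer.read_camera("wrist"); cv2.imwrite("pics/wrist19.png",d["img"])
import numpy as np
for q in np.arange(.53,-.01,-.053): print(round(q,3),np.round([100-142.2*np.cos(q+.0563),227+142.2*np.sin(q+.0563)],1))
E
python3 go.py -.018,.001,.305,0 -.042,.001,.235,0
```

```text
0.53 [-18.5 305.7]
0.477 [-22.5 299.3]
0.424 [-26.1 292.7]
0.371 [-29.4 285.9]
0.318 [-32.4 279. ]
0.265 [-34.9 271.9]
0.212 [-37.1 264.7]
0.159 [-38.9 257.4]
0.106 [-40.3 250. ]
0.053 [-41.4 242.5]
0.0 [-42. 235.]
t 31.55 st x -0.0208 y 0.0016 z 0.3248 | F st x -0.3 y 0.9 z 0.2 | gap 0.4 tilt 0.002 q [-0.1   0.35  0.47  1.66 -0.17  1.17  0.32]
-.018,.001,.305,0 -> [-2.8009, -0.6749, 19.8391, 0.002, -0.0009, 0.0043]
-.042,.001,.235,0 -> [21.1389, -0.7089, 89.8597, 0.002, -0.0009, 0.0043]
```

View pics/scene19.png

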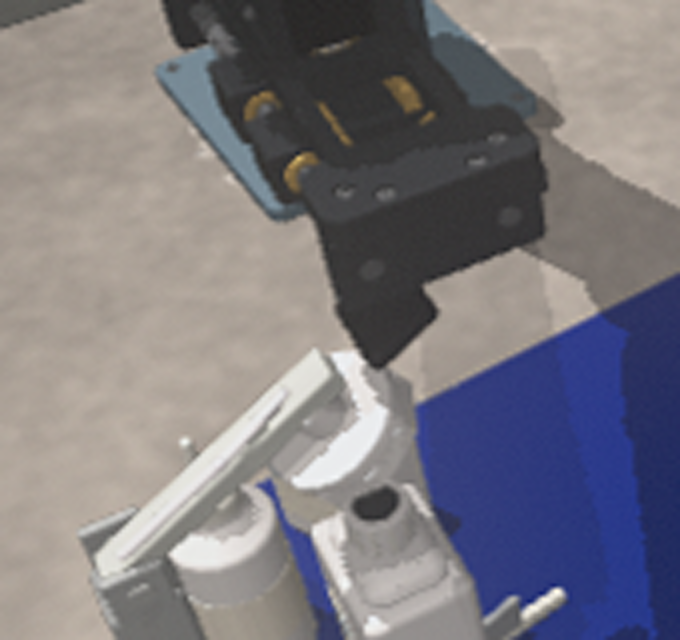

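View pics/wrist19.png

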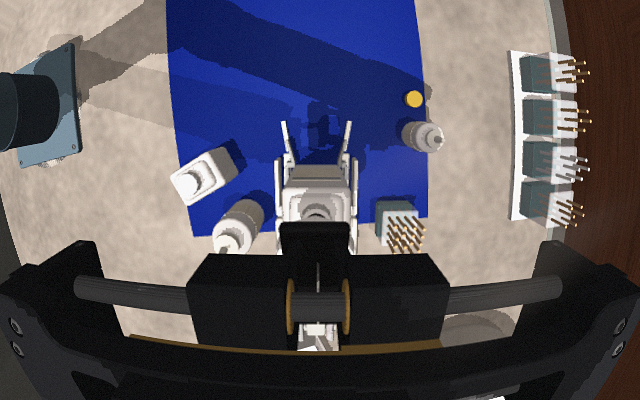

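Call:
servo_tool(plan=[[0,-0.6,9,0,0,0,0],[0,-0.6,17,0,0,0,0],[1.7,-0.6,24,0,0,0,0],[5.3,-0.6,31,0,0,0,0],[8.6,-0.6,38,0,0,0,0],[11.6,-0.6,45,0,0,0,0],[14.1,-0.6,52,0,0,0,0],[16.3,-0.6,59,0,0,0,0],[18,-0.6,66,0,0,0,0],[19.5,-0.6,73,0,0,0,0],[20.5,-0.6,79,0,0,0,0],[21,-0.6,84,0,0,0,0]])

```text
time: 33.05
tcp_pos: [0.5461, -0.1673, 0.2405]
ee_rot: [3.14, -0.001, 1.481]
force: [-0.0, -0.2, 0.8]
finger_gap: 0.006
```

```bash
python3 go.py -.042,.001,.235,0;python3 - <<'E'
from workcell import viewer
import cv2
from h import crop
d=viewer.read_camera("scene"); cv2.imwrite("pics/scene20.png",crop(d["img"],130,160,300,320,4))
E
```

```text
t 33.05 st x -0.0420 y 0.0011 z 0.2405 | F st x 0.2 y -0.0 z 0.8 | gap 0.5 tilt 0.002 q [-0.11  0.42  0.43  1.77 -0.21  0.99  0.31]
-.042,.001,.235,0 -> [0.0396, -0.1007, 5.4501, 0.0018, -0.001, 0.0042]
```

View pics/scene20.png

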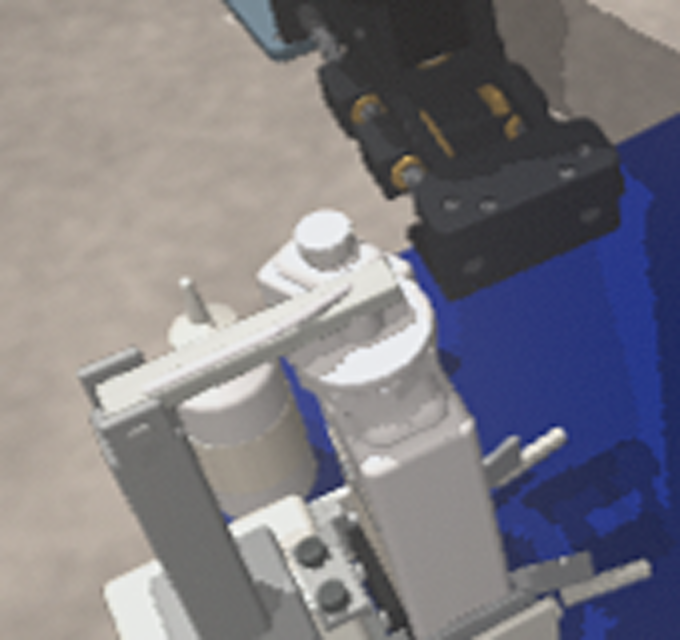

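Call:
servo_tool(plan=[[0.2,0,2,0,0,0,0],[0.3,0,4,0,0,0,0],[0.3,0,5.5,0,0,0,0],[0.3,0,7,0,0,0,0]])

```text
time: 33.6
tcp_pos: [0.5461, -0.1668, 0.2352]
ee_rot: [3.14, -0.002, 1.481]
force: [-8.2, 4.7, 26.3]
finger_gap: 0.002
```

```bash
python3 go.py
```

```text
t 33.60 st x -0.0424 y 0.0010 z 0.2352 | F st x -3.9 y -8.6 z 26.3 | gap 0.2 tilt 0.003 q [-0.11  0.43  0.43  1.78 -0.21  0.98  0.32]
```

Call:
servo_tool(plan=[[0,0,-1,0,0,0,0],[0,0,-5,0,0,0,0],[0,0,-25,0,0,0,0],[10,0,-60,0,0,0,0],[50,0,-90,0,0,0,0],[110,0,-100,0,0,0,0],[170,0,-100,0,0,0,0],[230,0,-100,0,0,0,0],[260,0,-100,0,0,0,0],[260,0,-100,0,0,0,0]])

```text
time: 34.85
tcp_pos: [0.5689, 0.0951, 0.3352]
ee_rot: [3.141, -0.003, 1.486]
force: [0.7, 0.8, -0.5]
finger_gap: 0.006
```

```bash
python3 go.py; python3 - <<'E'
from workcell import viewer, spotter
import cv2, numpy as np
from h import *
d=viewer.read_camera("scene"); im=crop(d["img"],130,190,310,350,4)
S=(0.5411,-0.209,-1.665)
# arm line predicted at q=0 and .04 : pad centre edges
for q,col in((0,(0,255,0)),(.06,(0,0,255))):
    P=[]
    for a,y in((125,-20),(159,-20),(159,20),(125,20)):
        P.append([.1-(a*np.cos(q)-8*np.sin(q))/1000,y/1000,.227+(a*np.sin(q)+8*np.cos(q))/1000])
    poly(im,proj(d,pose(*S,P)),130,190,4,col)
cv2.imwrite("pics/scene21.png",im)
for l in ["probe_pad","probe_hinge","bottle"]:
      for x in spotter.spot_point(l,"scene")[:1]: print(l,np.round(x["point"],4),x["confidence"])
d=viewer.read_camera("top"); cv2.imwrite("pics/top21.png",d["img"])
for l in ["probe_pad","probe_hinge","bottle"]:
      for x in spotter.spot_point(l,"top")[:1]: print(l,np.round(x["point"],4),x["confidence"])
E
```

```text
t 34.85 st x -0.3053 y -0.0009 z 0.3352 | F st x -0.8 y 0.6 z -0.5 | gap 0.5 tilt 0.003 q [-0.51  0.33  0.35  1.64 -0.12  1.19 -0.22]
probe_pad [ 0.5468 -0.1701  0.236 ] 0.61
probe_hinge [ 0.5288 -0.3085  0.228 ] 0.79
bottle [ 0.5414 -0.2128 -0.0038] 0.63
probe_pad [ 0.5441 -0.1722  0.2335] 0.77
probe_hinge [ 0.5324 -0.3094  0.2253] 0.85
bottle [ 0.5451 -0.2078 -0.0023] 0.78
```

View pics/scene21.png

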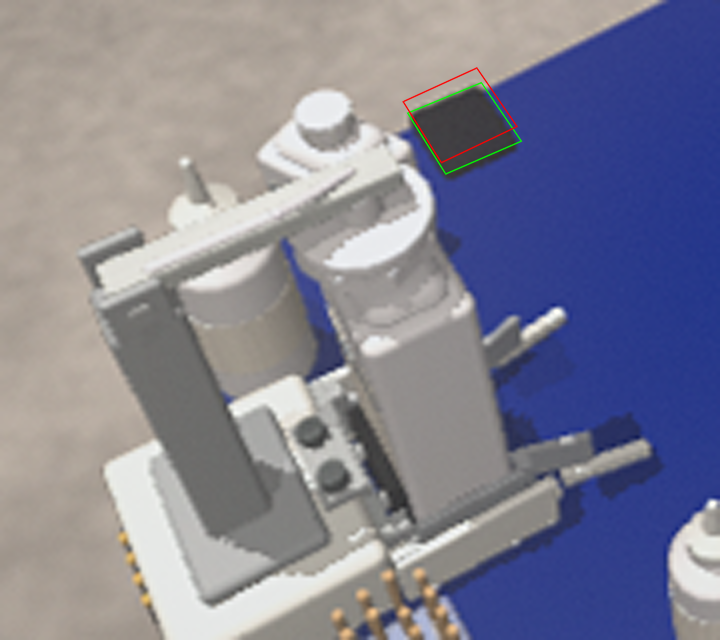

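View pics/top21.png

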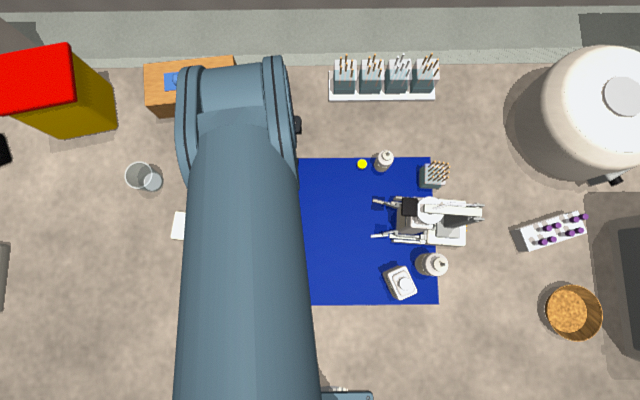

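```bash
python3 - <<'E'
from h import *
from workcell import viewer
S=(0.5411,-0.209,-1.665)
a=cv2.imread("pics/top0.png"); d=viewer.read_camera("top"); b=d["img"]
u0,v0,k=370,185,7
A=crop(a,370,185,425,255,k); B=crop(b,370,185,425,255,k)
for yy,col in((0,(0,0,255)),(.004,(0,255,0))):
    c=pose(*S,[[.007,yy,0]])[0]
    for z in(0,.166): poly(B,proj(d,pose(c[0],c[1],S[2],box(.026,.036,z))),u0,v0,k,col)
cv2.imwrite("pics/cmp22.png",np.hstack([A,B]))
for n,(u0,v0,u1,v1) in {"low":(382,229,397,240),"up":(382,199,396,209)}.items():
    P=np.float32(cv2.cvtColor(a[v0:v1,u0:u1],6)); Q=np.float32(cv2.cvtColor(b[v0:v1,u0:u1],6))
    print(n,cv2.phaseCorrelate(P,Q,cv2.createHanningWindow(P.shape[::-1],cv2.CV_32F)),np.abs(P-Q).mean())
E
```

```text
low ((0.5694036626869012, -0.06942596386504984), 0.9457542803552416) 6.1575756
up ((0.9672101300918667, -0.7128935293697625), 1.0379434784253438) 7.4
```

View pics/cmp22.png

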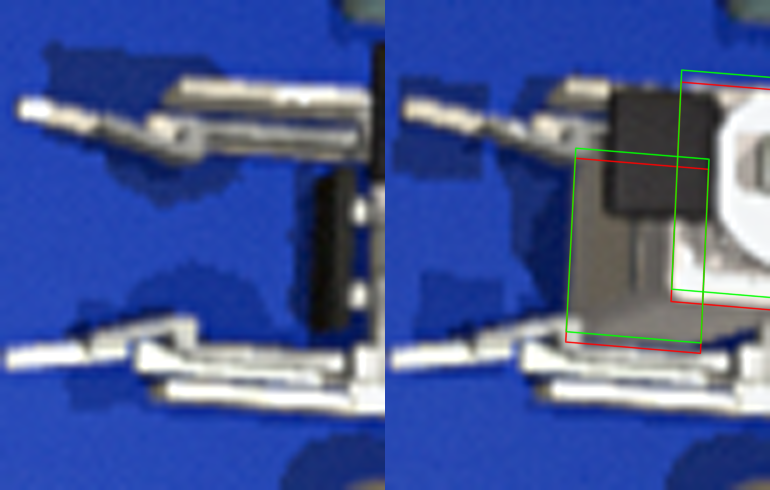

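```bash
python3 -c "
from workcell import finish_job
print(finish_job())"
```

```text
the job is handed in; nothing more can be done
None
```

I pushed the bottle low along the counter and into the bay, and the two-finger push squared it up on the way. I pressed it home with about 16 N along the bay axis (about 18 N in total), then swung the probe arm down over the neck. I handed the job in at about 35 s. No verdict was reported.

**What the last checks showed**
- **Bottle:** it stands square in the bay at about x = +6 to +7 mm and y = 0 to +2 mm in the station frame, judged from the top picture.
- **Catches:** both sit where they were in the closed picture at the start, with their noses behind the bottle. After the push, the shift was under 0.7 px.
- **Probe arm:** the pad lies on the predicted outline for 0 rad. The TCP stopped hard at z = 0.235 m with 26 N on the pad.
- **Bystanders:** they look unmoved in the final pictures.
- **Robot:** it is clear of everything.

**What disagreed**
- The scene camera placed the bottle about 4 mm off from the top camera throughout. In the last check, the network's two estimates of the bottle differed by about 5 mm along the bay.
- In the last check, the image match for the right-hand (−y) catch gave about 1 px, but the pad's shadow lay over that area. By eye it looked closed.

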